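Complete the stone-pot row and hold the reflector at the mark

ROBOT

A 6-joint arm with a two-finger parallel gripper is mounted at the origin on the work surface. World frame = base frame: x ahead of the robot, y to its left, z up, the work surface at z = 0. Lengths are in m, angles in rad, forces in N, time in s.
With the tool pointing down it reaches from about 0.3 to 0.775 m from the base axis. Payload 14.6 kg.
Tool frame: the origin (TCP) lies at the very end of the fingers, on their centre line; the grasp point (between the pads) lies 19 mm behind it; x points along the fingers, y is the direction in which the jaws open and shut, and the axes are right-handed (so a half turn about x gives the same grasp; the last joint's range is limited). The gripper opens to 94 mm and grips with 3 to 60 N. Pads are 16 mm wide; open, the fingers measure 119 mm over their backs; the gripper's body (75 mm by 177 mm) begins 78 mm behind the grasp point.
Start: joints at [-1.313, 0.3, 1.521, -0, 1.321, -0.067], TCP at [0.176, -0.521, 0.205] pointing down, gripper open.
Joint ranges: [-3.03, 3.03], [-0.79, 2.21], [0.23, 2.52], [-1.04, 4.18], [0, 3.07], [-2.55, 2.55]. Speed limits (rad/s): [2.22, 2.22, 2.57, 3.14, 3.14, 3.14].

INTERFACE

Orientations are given as [roll, pitch, yaw] about the fixed x, y, z axes, in that order (R = Rz(yaw) Ry(pitch) Rx(roll)).
In Python, from station import ctrl, viewer, hand_in gives the robot as it stands. The module is installed in compiled form; this text tells all that it offers.
- The arm moves only by the tool play_rows, never from a script. Its argument "deltas" is a list that holds one entry, the list of rows, each a list of 7 numbers: the shift along the tool's x, y, z in mm, then the turn, a rotation vector about the tool's x, y, z in rad, then the finger opening in mm, from 0 to 94. In form: [[[dx, dy, dz, ax, ay, az, gripper], ...]]. A call has 1 to 10 rows; each row shifts and turns the commanded pose from where the row before left it, along the tool's axes as they then stand; what a row does not reach is not made up. A row lasts 1/10 s, in which the tool goes at most 50 mm and 8.59 degrees, less where a joint would pass 70% of its speed; a pose out of reach is approached as far as the arm can. A call with a gripper value outside its range is refused whole. The fingers move at their own pace and stop on an object; "grip_force" is the grip in N (left out, the last holds). Time passes only in rows, so rows that do not move let the fingers close. It gives the time, the measured TCP pose, the force and the opening at its end, in the units of the state.
- ctrl.get_obs(): the state, without advancing time (a new reading comes with each control period).
- viewer.camera(name): name is "scene" or "top" or "wrist"; returns a dict with "img" (400x640x3 uint8, red, green, blue), "fx", "fy", "cx", "cy" (pixels), "rvec" (rotation vector, rad) and "tvec" (3), from world to camera coordinates, as OpenCV has them. Camera axes: x right, y down, z forward; pixel columns grow to the right and rows downward; lengths in m; the calibration is good to about 2 mm. The wrist camera is an equidistant fisheye: a pixel r from the principal point sees the ray r / f radians off the axis. A picture is of the moment at which its call begins. There is no depth.
- hand_in(): hands the job in, once; it reports no verdict.
The state is a dict: "time_s": time; "qpos": joint angles; "joint_vel": joint speeds; "tau": joint torques, N m; "ee_pos": TCP position; "eef_rot": TCP orientation; "force": force on the tool from outside, world axes, zero at the start; "moment": the same for the moment, N m; "grip_width": finger opening in m.
Only numpy, scipy, OpenCV 4.12 (cv2) and the standard library are available. Lean on these libraries where they do the work, as an engineer would, in place of code of your own. Each camera call takes 0.05 s, during which the arm holds its last target.

TASK

Put the yellow-lidded and the blue-lidded stone pots upright on the spots of their own colour, centred, so that they complete the neat row of four on the viewing stage; leave the pots already standing there, the red marker arm and everything else on the table as they are. Then lift the white reflector panel by its black bar until it is at the same angle as the red marker arm, and finish while still holding it there: only the gripper keeps it up, and it falls back if let go.

Things in the scene. Friction and masses are not known exactly. Their poses are not given: they have to be found in the camera images.
- pot_yellow: Cylindrical screw-top pot of rough stones, 38 mm diameter, 65 mm tall, about 90 g; clear body, yellow lid (the lid is the top 15 mm, same diameter). Origin: centre of its underside, z up. Starts on the table to one side of the stage; to be placed.
- pot_blue: Cylindrical screw-top pot of rough stones, 38 mm diameter, 65 mm tall, about 90 g; clear body, blue lid (the lid is the top 15 mm, same diameter). Origin: centre of its underside, z up. Starts on the table to the other side of the stage; to be placed.
- pot_white: Cylindrical screw-top pot of rough stones, 38 mm diameter, 65 mm tall, about 90 g; clear body, white lid (the lid is the top 15 mm, same diameter). Origin: centre of its underside, z up. Already in the row; stays.
- pot_black: Cylindrical screw-top pot of rough stones, 38 mm diameter, 65 mm tall, about 90 g; clear body, black lid (the lid is the top 15 mm, same diameter). Origin: centre of its underside, z up. Already in the row; stays.
- spot_yellow: Flat yellow disc, 44 mm diameter, printed on the stage: place for the yellow-lidded pot. Origin: its centre on the stage surface, 15 mm above the table. The row's four places are 64 mm apart along the stage's y, 90 mm nearer to the robot than the lowered panel's bar. Which places are empty varies.
- spot_blue: Flat blue disc, the same, place for the blue-lidded pot.
- stage: Fixed aluminium stage plate, 340 x 320 x 15 mm, a grey housing (top 58 mm up, 250 mm wide) under the lowered panel. Origin on the table; x towards the hinge (away from the robot), y along row and hinge, z up. Place and yaw vary. A white graduated arc stands at its +y edge: y = 151 to 159 mm, x = -40 to 160 mm in its frame, up to 260 mm above the table.
- panel_hinge (a point): Midpoint of the panel's hinge axis, 68 mm above the table; the axis runs along the stage's y. Its axes are those of the stage.
- panel_bar (a point): Middle of the panel's black round bar: 12 mm thick, 130 mm long, parallel to the hinge and 175 mm from it, 68 mm above the table when lowered. The white plate (240 mm wide) ends 55 mm short of it; two rods 60 mm either side of the middle carry it. Pinch it from above, fingers closing along the stage's x; it may turn between them. x axis: from bar to hinge.
- panel (a joint): Panel angle, rad: 0 lowered (level), grows as the bar is lifted up and away from the robot round the hinge, stop at 1.45. Free hinge, no spring or catch: the panel (0.25 to 0.5 kg) falls back under its weight.
- marker (a joint): Angle of the red marker arm, rad, counted just as the panel's: the panel is at the mark when both are equal. Between 0.55 and 1.1; it is stiff and stays where it is.
- marker_tip (a point): Centre of the red ball (16 mm) at the end of the red marker arm, beside the panel (140 mm from the stage's middle towards +y); the arm turns about the panel's hinge axis, ball 175 mm from it: at the right angle the panel's bar points straight at this ball. x axis: along the arm to the hinge.
- tweezers: Steel tweezers, 135 mm, lying on the table; bystander. Origin mid-length on the table.
- loupe: Folding loupe, black round 32 mm, with a steel cover, 68 mm long overall; bystander. Origin under the round part.
- dish: Steel dish, 90 mm diameter, 30 mm tall; bystander. Origin centre of underside.
- weight: Brass knobbed weight, 28 mm diameter, 44 mm tall; bystander. Origin centre of underside.
- brush: Small brush lying on the table; bystander. Origin on the table.

How it is judged:
By the outcome, as a careful person would: the job done as asked, in the order asked, and still so for the second after the job is handed in, while the arm keeps its last pose, push and grip.
It also fails if it takes over 72 s, if anything falls off the work surface, if the arm or the gripper's body presses on something with over 40 N, if the wrist force passes 120 N, or if a joint passes its speed limit or range.

## Working session

There is one attempt and no reset: what is moved stays moved. The work goes in short steps, Python scripts to look and compute and a tool call to move; the robot and the scene stay as the last step left them, time stands still between calls to the robot, and variables do not carry over. Pictures are saved under pics/ and viewed, and the job is handed in when it is done.

Besides the shell and the picture viewer there is one more tool, called after "Emit:" by a JSON object that holds its "api" and its "payload", one argument or row to a line. play_rows: Moves the arm, as the interface text tells. Its arguments: {"type":"object","properties":{"deltas":{"type":"array","items":{"type":"array","items":{"type":"array","items":{"type":"number"}}}},"grip_force":{"type":"number"}},"required":["deltas"]}

```bash
mkdir -p pics; cat > h.py <<'E'
import numpy as np,cv2
from station import ctrl,viewer,hand_in
def snap(n,f):
    c=viewer.camera(n); cv2.imwrite(f'pics/{f}.png',c['img'][:,:,::-1]); np.savez(f'pics/{f}.npz',**c); return c
def load(f): return dict(np.load(f'pics/{f}.npz'))
def rays(c,uv,fish=False):
    uv=np.atleast_2d(np.float64(uv)); x=(uv[:,0]-c['cx'])/c['fx']; y=(uv[:,1]-c['cy'])/c['fy']
    if fish:
        r=np.hypot(x,y)+1e-12; d=np.c_[x/r*np.sin(r),y/r*np.sin(r),np.cos(r)]
    else: d=np.c_[x,y,np.ones_like(x)]
    R=cv2.Rodrigues(np.float64(c['rvec']))[0]
    return -R.T@np.float64(c['tvec']).ravel(), d@R
def onz(c,uv,z,fish=False):
    o,d=rays(c,uv,fish); return o+d*((z-o[2])/d[:,2])[:,None]
def proj(c,P):
    return cv2.projectPoints(np.float64(P).reshape(-1,3),np.float64(c['rvec']),np.float64(c['tvec']),np.array([[c['fx'],0,c['cx']],[0,c['fy'],c['cy']],[0,0,1]],float),None)[0].reshape(-1,2)
E
python3 - <<'E'
from h import *
for n in ('scene','top','wrist'):
    c=snap(n,n+'0'); print(n,c['fx'],c['cx'],c['cy'],rays(c,[[320,200]])[0])
print(ctrl.get_obs())
E
```

```text
scene 434.3418858058838 322.8935613327301 195.82574876857015 [ 1.53172151 -0.54914267  0.84055495]
top 510.35669785097485 314.6486342506608 195.76523013885864 [0.302042   0.00257161 1.64591246]
wrist 309.70691628693146 321.664438697247 200.3883744429546 [ 0.24349769 -0.49842393  0.38460716]
{'time_s': 0.15, 'qpos': array([-1.31258543e+00,  3.00325546e-01,  1.52143843e+00,  3.21853538e-05,
        1.32072465e+00, -6.66106750e-02]), 'joint_vel': array([-1.19022921e-05, -9.07613365e-04, -2.44896169e-03, -5.49652023e-04,
       -3.95319091e-04, -1.00645596e-03]), 'tau': array([-1.27100124e-03, -5.31963801e+01, -3.52825749e+01,  7.08011817e-02,
        2.36276822e-02, -7.10921609e-05]), 'ee_pos': array([ 0.17547355, -0.52103883,  0.20502652]), 'eef_rot': array([-1.67218974,  1.56989981,  1.7942165 ]), 'force': array([ 0.44193357, -0.22073269,  0.36771056]), 'moment': array([-0.07594018, -0.0513739 ,  0.01082738]), 'grip_width': 0.0943073537737481}
```

View pics/top0.png

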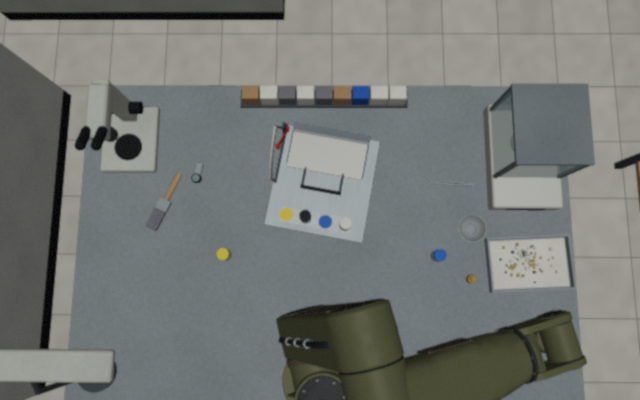

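View pics/scene0.png

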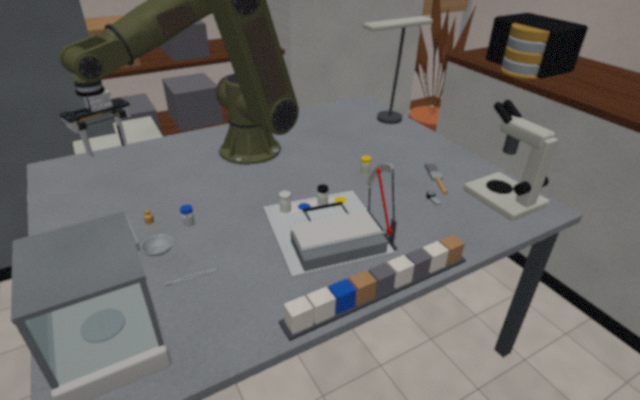

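View pics/wrist0.png

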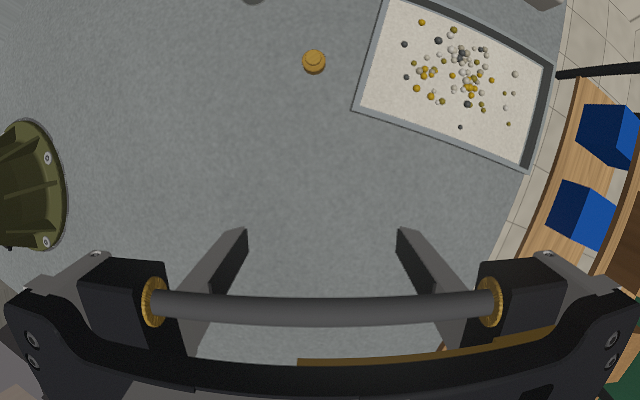

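The top view shows the yellow pot at about (223,254), the blue pot at (440,255), the yellow spot at (287,215) and the blue spot at (325,221). The black pot is at (305,216), the white pot at (345,224), and the bar at about (321,190).

```bash
cat > m.py <<'E'
from h import *
def blobs(c,kind,box,minA=15):
    hsv=cv2.cvtColor(c['img'],cv2.COLOR_RGB2HSV)
    lo,hi={'y':((20,120,90),(34,255,255)),'b':((105,140,60),(125,255,255)),'r':((0,150,80),(8,255,255))}[kind]
    m=cv2.inRange(hsv,lo,hi); mm=np.zeros_like(m); x0,y0,x1,y1=box; mm[y0:y1,x0:x1]=m[y0:y1,x0:x1]
    n,l,s,ce=cv2.connectedComponentsWithStats(mm)
    return [(ce[i].round(1),s[i].tolist()) for i in range(1,n) if s[i][4]>=minA]
E
python3 - <<'E'
from m import *
c=load('top0')
for k in 'ybr':
    for ce,s in blobs(c,k,(200,110,460,290)): print(k,ce,s,'z65',onz(c,ce,.065)[0].round(4),'z15',onz(c,ce,.015)[0].round(4))
c=load('scene0')
for k in 'ybr':
    for ce,s in blobs(c,k,(100,130,470,260)): print('sc',k,ce,s,'z57',onz(c,ce,.057)[0].round(4),'z15',onz(c,ce,.015)[0].round(4))
im=cv2.imread('pics/top0.png')[110:290,200:460]; cv2.imwrite('pics/t0z.png',cv2.resize(im,None,fx=3,fy=3,interpolation=cv2.INTER_CUBIC))
im=cv2.imread('pics/scene0.png')[140:290,250:420]; cv2.imwrite('pics/s0z.png',cv2.resize(im,None,fx=4,fy=4,interpolation=cv2.INTER_CUBIC)[:600])
E
```

```text
y [285.8 213.9] [280, 208, 12, 12, 111] z65 [0.5072 0.1154 0.065 ] z15 [0.5137 0.119  0.015 ]
y [222.6 253.6] [217, 248, 12, 12, 116] z65 [0.3827 0.3089 0.065 ] z15 [0.3852 0.3186 0.015 ]
b [324.9 221.2] [320, 216, 11, 11, 100] z65 [ 0.4849 -0.0068  0.065 ] z15 [ 0.4906 -0.0071  0.015 ]
b [439.5 254.9] [434, 250, 12, 11, 107] z65 [ 0.3825 -0.359   0.065 ] z15 [ 0.3851 -0.3705  0.015 ]
r [285.9 129.8] [284, 127, 5, 7, 15] z65 [0.7794 0.1194 0.065 ] z15 [0.7945 0.1231 0.015 ]
r [277.8 145.3] [276, 143, 4, 5, 15] z65 [0.728  0.1445 0.065 ] z15 [0.7415 0.149  0.015 ]
sc y [365.7 158.9] [362, 156, 9, 7, 54] z57 [0.3756 0.311  0.057 ] z15 [0.3136 0.3571 0.015 ]
sc y [339.8 199.6] [335, 197, 11, 6, 55] z57 [0.5607 0.083  0.057 ] z15 [0.5086 0.1169 0.015 ]
sc y [147.9 216.5] [145, 210, 7, 13, 56] z57 [ 0.3619 -0.4725  0.057 ] z15 [ 0.2992 -0.4684  0.015 ]
sc b [185.8 208.8] [181, 205, 11, 9, 78] z57 [ 0.3763 -0.3625  0.057 ] z15 [ 0.3144 -0.3525  0.015 ]
sc b [304.2 206.3] [299, 204, 11, 6, 46] z57 [ 0.5392 -0.035   0.057 ] z15 [ 0.486  -0.0074  0.015 ]
sc r [389.  230.3] [387, 227, 5, 7, 22] z57 [0.7655 0.1255 0.057 ] z15 [0.7244 0.1617 0.015 ]
```

View pics/t0z.png

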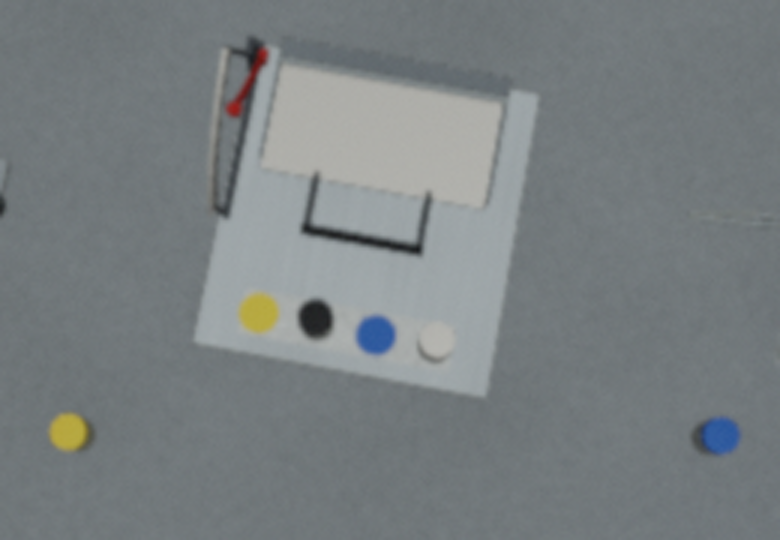

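View pics/s0z.png

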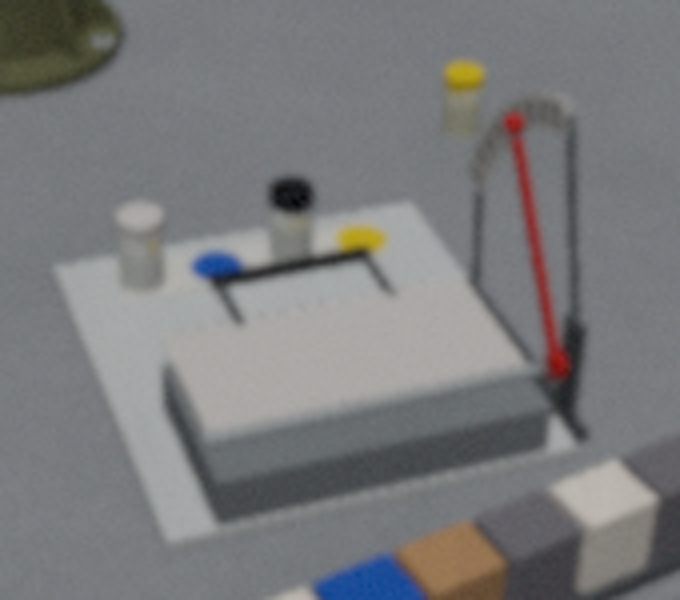

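The spots measure 128.2 mm apart against the expected 128 mm, so the stage yaw is about -10.4°. Next I work out the tool orientation and the moves.

```bash
cat > p.py <<'E'
from h import *
from scipy.spatial.transform import Rotation as Ro
YAW=np.arctan2(-.0231,.1261)
def Rt(sign=1,yaw=None):
    yaw=YAW if yaw is None else yaw
    y=sign*np.array([np.cos(yaw),np.sin(yaw),0]); x=np.array([0,0,-1.]); return np.c_[x,y,np.cross(x,y)]
def go(P,sign=1,yaw=None):
    o=ctrl.get_obs(); R=Ro.from_euler('xyz',o['eef_rot']).as_matrix()
    T=Rt(sign,yaw); rv=Ro.from_matrix(R.T@T).as_rotvec()
    d=np.array(P)-o['ee_pos']
    print('t',round(o['time_s'],2),'pos',o['ee_pos'].round(4),'w',round(o['grip_width'],4),'F',o['force'].round(1),'\n rotvec',rv.round(4),'d_now mm',(R.T@d*1e3).round(1),'d_aligned mm',(T.T@d*1e3).round(1))
E
python3 - <<'E'
from p import *
o=ctrl.get_obs();print(Ro.from_euler('xyz',o['eef_rot']).as_matrix().round(3), YAW)
for s in (1,-1): go([.3825,-.359,.2],s)
E
```

```text
[[-0.     0.319 -0.948]
 [ 0.001 -0.948 -0.319]
 [-1.    -0.001 -0.   ]] -0.1811791112395428
t 0.15 pos [ 0.1755 -0.521   0.205 ] w 0.0943 F [ 0.4 -0.2  0.4] 
 rotvec [-1.0648e+00 -6.0000e-04  8.0000e-04] d_now mm [   5.1  -87.5 -247.9] d_aligned mm [   5.   174.4 -196.7]
t 0.15 pos [ 0.1755 -0.521   0.205 ] w 0.0943 F [ 0.4 -0.2  0.4] 
 rotvec [2.0768e+00 9.0000e-04 6.0000e-04] d_now mm [   5.1  -87.5 -247.9] d_aligned mm [   5.  -174.4  196.7]
```

Emit:
{"api": "play_rows", "payload": {
  "deltas": [
    [[0, -11, -31, 0, 0, 0, 94], [0, -11, -31, 0, 0, 0, 94], [0, -11, -31, 0, 0, 0, 94], [0, -11, -31, 0, 0, 0, 94], [0, -11, -31, 0, 0, 0, 94], [0, -11, -31, 0, 0, 0, 94], [0, -11, -31, 0, 0, 0, 94], [0, -11, -31, 0, 0, 0, 94], [0, 0, 0, -0.133, 0, 0, 94], [0, 0, 0, -0.133, 0, 0, 94]]
  ]
}}

```text
time_s: 1.15
ee_pos: [0.3831, -0.3579, 0.2052]
eef_rot: [-1.399, 1.57, 2.34]
force: [0.3, 0.2, -0.6]
grip_width: 0.0938
```

Emit:
{"api": "play_rows", "payload": {
  "deltas": [
    [[0, 0, 0, -0.133, 0, 0, 94], [0, 0, 0, -0.133, 0, 0, 94], [0, 0, 0, -0.133, 0, 0, 94], [0, 0, 0, -0.133, 0, 0, 94], [0, 0, 0, -0.133, 0, 0, 94], [0, 0, 0, -0.133, 0, 0, 94], [0, 0, 0, 0, 0, 0, 94], [0, 0, 0, 0, 0, 0, 94]]
  ]
}}

```text
time_s: 1.95
ee_pos: [0.3824, -0.3587, 0.2053]
eef_rot: [-2.248, 1.571, 2.279]
force: [-0.0, -0.7, 0.3]
grip_width: 0.094
```

```bash
python3 - <<'E'
from m import *
from p import *
go([.3825,-.359,.2])
c=snap('wrist','w1')
for ce,s in blobs(c,'b',(0,0,640,400),50): print(ce,s,onz(c,ce,.065,True).round(4))
E
```

```text
t 1.95 pos [ 0.3824 -0.3587  0.2053] w 0.094 F [-0.  -0.7  0.3] 
 rotvec [-0.0048 -0.0002  0.0002] d_now mm [5.3 0.1 0.3] d_aligned mm [5.3 0.1 0.3]
[609.6   4.9] [589, 0, 50, 14, 458] [[ 0.8674 -0.1479  0.065 ]]
[321.5 191.5] [304, 175, 35, 34, 935] [[ 0.3818 -0.3592  0.065 ]]
```

View pics/w1.png

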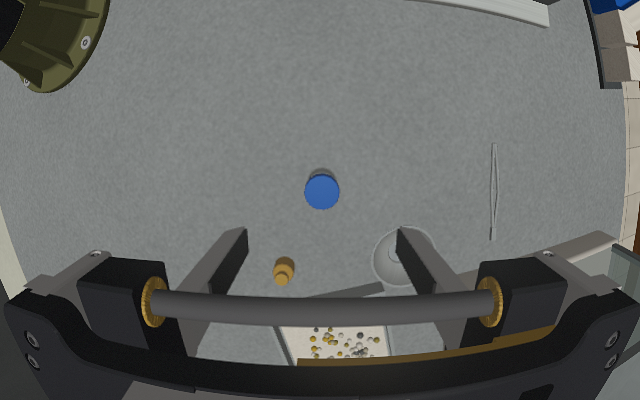

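The blue pot from the wrist view is at (0.3818, -0.3592), which agrees with the top view to within 1 mm. I'll descend onto it.

Emit:
{"api": "play_rows", "payload": {
  "deltas": [
    [[25, 0, 0, 0, 0, 0, 70], [30, 0, 0, 0, 0, 0, 70], [30, 0, 0, 0, 0, 0, 70], [30, 0, 0, 0, 0, 0, 70], [30, 0, 0, 0, 0, 0, 70], [20, 0, 0, 0, 0, 0, 70], [12, 0, 0, 0, 0, 0, 70], [0, 0, 0, 0, 0, 0, 70], [0, 0, 0, 0, 0, 0, 55], [0, 0, 0, 0, 0, 0, 50]]
  ],
  "grip_force": 12
}}

```text
time_s: 3.0
ee_pos: [0.3829, -0.3592, 0.0296]
eef_rot: [0.933, 1.569, -0.82]
force: [0.1, -0.8, 0.6]
grip_width: 0.0573
```

Emit:
{"api": "play_rows", "payload": {
  "deltas": [
    [[0, 0, 0, 0, 0, 0, 44], [0, 0, 0, 0, 0, 0, 40], [0, 0, 0, 0, 0, 0, 36], [0, 0, 0, 0, 0, 0, 30], [0, 0, 0, 0, 0, 0, 30], [0, 0, 0, 0, 0, 0, 30], [0, 0, 0, 0, 0, 0, 30]]
  ],
  "grip_force": 12
}}

```text
time_s: 3.7
ee_pos: [0.3826, -0.3589, 0.0288]
eef_rot: [0.895, 1.57, -0.857]
force: [-0.8, 1.8, 7.3]
grip_width: 0.0378
```

Emit:
{"api": "play_rows", "payload": {
  "deltas": [
    [[-10, 0, 0, 0, 0, 0, 30], [-20, 0, 0, 0, 0, 0, 30], [-30, 0, 0, 0, 0, 0, 30], [-30, 0, 0, 0, 0, 0, 30], [-30, 0, 0, 0, 0, 0, 30], [0, 0, 0, 0, 0, 0, 30], [0, 0, 0, 0, 0, 0, 30]]
  ],
  "grip_force": 15
}}

```text
time_s: 4.4
ee_pos: [0.3824, -0.3587, 0.1487]
eef_rot: [0.921, 1.57, -0.832]
force: [-0.1, 0.3, -2.0]
grip_width: 0.0377
```

```bash
python3 - <<'E'
from m import *
from p import *
go([.4906,-.0071,.149])
c=snap('wrist','w2')
for ce,s in blobs(c,'b',(0,0,640,400),50): print(ce,s)
E
```

```text
t 4.4 pos [ 0.3824 -0.3587  0.1487] w 0.0377 F [-0.1  0.3 -2. ] 
 rotvec [-0.0009  0.0004 -0.0005] d_now mm [  -0.5   42.8 -365.3] d_aligned mm [-3.000e-01  4.310e+01 -3.653e+02]
[622.8   2.9] [614, 0, 22, 9, 121]
[321.7 263. ] [286, 227, 73, 71, 4007]
```

View pics/w2.png

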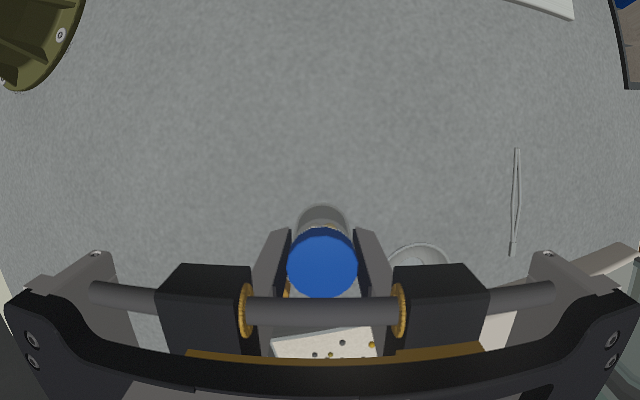

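The pot is held upright, with the lid at (322,263). I'll move it above the blue spot.

Emit:
{"api": "play_rows", "payload": {
  "deltas": [
    [[0, 4, -25, 0, 0, 0, 30], [0, 5, -42, 0, 0, 0, 30], [0, 5, -45, 0, 0, 0, 30], [0, 5, -45, 0, 0, 0, 30], [0, 5, -45, 0, 0, 0, 30], [0, 5, -45, 0, 0, 0, 30], [0, 5, -45, 0, 0, 0, 30], [0, 5, -42, 0, 0, 0, 30], [0, 4, -21, 0, 0, 0, 30], [0, 0, -10, 0, 0, 0, 30]]
  ]
}}

```text
time_s: 5.45
ee_pos: [0.4906, -0.0058, 0.1472]
eef_rot: [-1.514, 1.569, 3.018]
force: [-0.2, -0.0, -0.4]
grip_width: 0.0375
```

Emit:
{"api": "play_rows", "payload": {
  "deltas": [
    [[0, 0, 0, 0, 0, 0, 30], [0, 0, 0, 0, 0, 0, 30], [0, 0, 0, 0, 0, 0, 30]]
  ]
}}

```text
time_s: 5.75
ee_pos: [0.4905, -0.0086, 0.1482]
eef_rot: [-1.329, 1.57, -3.084]
force: [0.5, 0.7, -0.7]
grip_width: 0.0378
```

```bash
python3 - <<'E'
from m import *
from p import *
go([.4906,-.0071,.149])
c=snap('wrist','w3')
for k in 'by':
  for ce,s in blobs(c,k,(0,0,640,400),50): print(k,ce,s,'z15',onz(c,ce,.015,True).round(4),'z185',onz(c,ce,.185,True).round(4))
E
```

```text
t 5.75 pos [ 0.4905 -0.0086  0.1482] w 0.0378 F [ 0.5  0.7 -0.7] 
 rotvec [-0.0022  0.0001  0.0004] d_now mm [-0.8 -0.2 -1.5] d_aligned mm [-0.8 -0.2 -1.5]
b [319.7 188.4] [299, 171, 42, 36, 1130] z15 [[ 0.489 -0.004  0.015]] z185 [[0.4969 0.0319 0.185 ]]
b [615.7 224. ] [593, 200, 47, 49, 1680] z15 [[ 0.9394 -0.1397  0.015 ]] z185 [[ 0.7026 -0.0301  0.185 ]]
b [321.4 263.5] [286, 227, 73, 71, 3906] z15 [[ 0.4751 -0.0885  0.015 ]] z185 [[ 0.4905 -0.0067  0.185 ]]
y [319.6  65.7] [298, 45, 44, 42, 1426] z15 [[0.5118 0.1195 0.015 ]] z185 [[0.5073 0.0883 0.185 ]]
y [241.3 315.2] [238, 289, 10, 49, 191] z15 [[ 0.363  -0.1442  0.015 ]] z185 [[ 0.4393 -0.0322  0.185 ]]
y [402.2 317.7] [396, 295, 10, 43, 166] z15 [[ 0.5603 -0.1848  0.015 ]] z185 [[ 0.5294 -0.0507  0.185 ]]
```

View pics/w3.png

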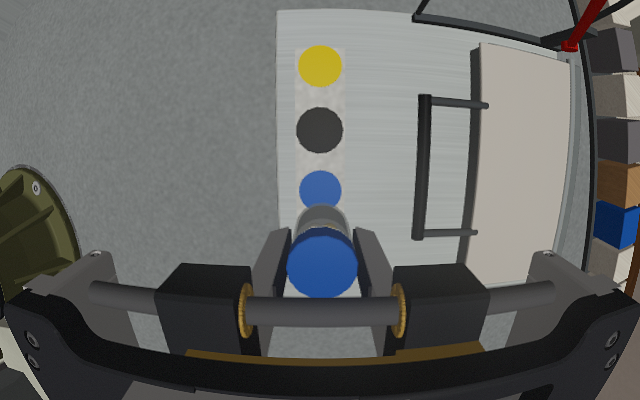

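Blue spot at (320,191) is partly hidden by the held pot. The wrist and top views agree to within 2 mm, so I'll aim at (0.4897, -0.0070). The descent comes in two stages.

Emit:
{"api": "play_rows", "payload": {
  "deltas": [
    [[10, -1, -1.4, 0, 0, 0, 30], [20, 0, 0, 0, 0, 0, 30], [25, 0, 0, 0, 0, 0, 30], [20, 0, 0, 0, 0, 0, 30], [10, 0, 0, 0, 0, 0, 30], [5, 0, 0, 0, 0, 0, 30], [3, 0, 0, 0, 0, 0, 30], [0, 0, 0, 0, 0, 0, 30], [0, 0, 0, 0, 0, 0, 30]]
  ]
}}

```text
time_s: 6.7
ee_pos: [0.4904, -0.006, 0.0561]
eef_rot: [1.664, 1.57, -0.089]
force: [1.2, -0.2, -0.8]
grip_width: 0.0375
```

```bash
python3 - <<'E'
from m import *
from p import *
go([.4897,-.0070,.0443])
c=snap('wrist','w4'); snap('top','t4');
for k in 'by':
  for ce,s in blobs(c,k,(0,0,640,400),50): print(k,ce,s,'z15',onz(c,ce,.015,True).round(4),'z88',onz(c,ce,.088,True).round(4))
E
```

```text
t 6.7 pos [ 0.4904 -0.006   0.0561] w 0.0375 F [ 1.2 -0.2 -0.8] 
 rotvec [-0.0008 -0.0001 -0.001 ] d_now mm [11.8 -0.6  1.1] d_aligned mm [11.8 -0.5  1.1]
b [315.9 205.1] [291, 194, 58, 38, 557] z15 [[0.4881 0.0061 0.015 ]] z88 [[0.4931 0.0255 0.088 ]]
b [321.3 265.7] [286, 232, 72, 66, 3636] z15 [[ 0.4831 -0.0435  0.015 ]] z88 [[ 0.4897 -0.0077  0.088 ]]
b [637.7 251.4] [635, 234, 5, 29, 85] z15 [[ 0.8802 -0.1312  0.015 ]] z88 [[ 0.7555 -0.0665  0.088 ]]
y [319.5  46.4] [289, 18, 62, 58, 2817] z15 [[0.5118 0.1194 0.015 ]] z88 [[0.5089 0.1013 0.088 ]]
y [241.3 315.3] [238, 289, 10, 49, 208] z15 [[ 0.4045 -0.081   0.015 ]] z88 [[ 0.4371 -0.0329  0.088 ]]
y [402.2 316.3] [397, 293, 9, 45, 183] z15 [[ 0.5438 -0.1079  0.015 ]] z88 [[ 0.5303 -0.0508  0.088 ]]
```

View pics/w4.png

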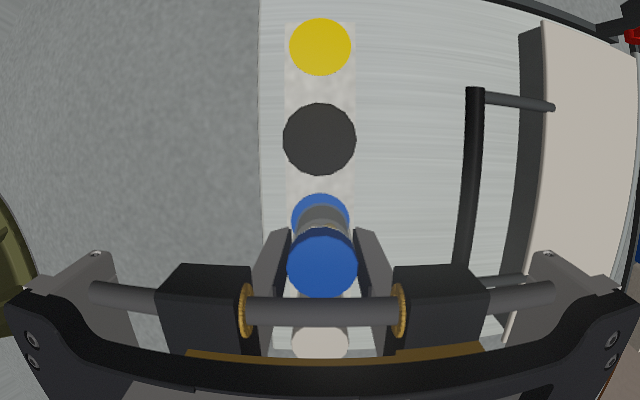

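Emit:
{"api": "play_rows", "payload": {
  "deltas": [
    [[4, -1, 0.8, 0, 0, 0, 30], [4, 0, 0, 0, 0, 0, 30], [2, 0, 0, 0, 0, 0, 30], [1, 0, 0, 0, 0, 0, 30], [0, 0, 0, 0, 0, 0, 30], [0, 0, 0, 0, 0, 0, 30], [0, 0, 0, 0, 0, 0, 30]]
  ]
}}

```text
time_s: 7.5
ee_pos: [0.489, -0.0065, 0.0445]
eef_rot: [1.774, 1.571, 0.021]
force: [-0.2, -0.4, -1.8]
grip_width: 0.0378
```

```bash
python3 - <<'E'
from m import *
from p import *
go([.4897,-.0070,.0443])
c=snap('wrist','w5')
for k in 'b':
  for ce,s in blobs(c,k,(0,0,640,400),50): print(k,ce,s)
E
```

```text
t 7.5 pos [ 0.489  -0.0065  0.0445] w 0.0378 F [-0.2 -0.4 -1.8] 
 rotvec [-0.0008 -0.     -0.0001] d_now mm [0.2 0.8 0.3] d_aligned mm [0.2 0.8 0.3]
b [321.  208.3] [292, 196, 60, 37, 469]
b [321.2 265.4] [286, 231, 72, 67, 3667]
```

View pics/w5.png

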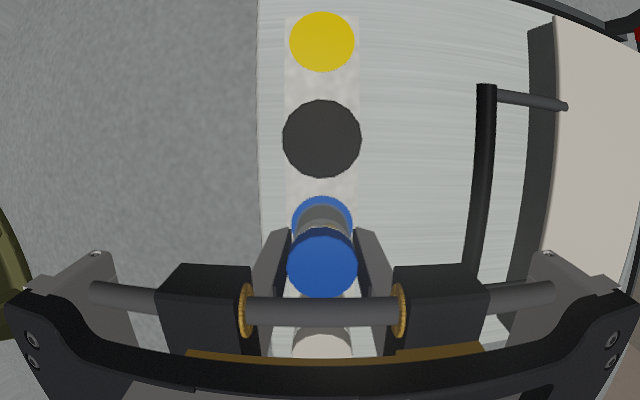

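```bash
python3 - <<'E'
from m import *
c=load('w5')
print(c['img'][190:232,321].tolist())
for r in (196,205,206): print(onz(c,[322,r],.015,True).round(4))
E
```

```text
[[178, 177, 172], [177, 177, 172], [178, 177, 172], [180, 179, 173], [169, 170, 168], [111, 127, 152], [64, 101, 165], [59, 99, 166], [61, 101, 166], [63, 102, 167], [61, 101, 167], [60, 100, 167], [73, 104, 152], [87, 106, 135], [91, 106, 124], [90, 100, 113], [92, 92, 90], [88, 90, 89], [90, 91, 90], [92, 92, 92], [91, 92, 91], [89, 90, 90], [90, 91, 90], [89, 91, 90], [90, 91, 91], [90, 91, 91], [88, 89, 90], [89, 91, 91], [97, 97, 98], [105, 106, 105], [106, 108, 108], [106, 107, 107], [105, 107, 107], [105, 107, 106], [105, 107, 106], [110, 111, 107], [110, 113, 119], [95, 104, 122], [37, 51, 86], [40, 54, 89], [42, 57, 90], [41, 55, 88]]
[[0.4929 0.0143 0.015 ]]
[[0.4917 0.0079 0.015 ]]
[[0.4916 0.0072 0.015 ]]
```

```bash
python3 - <<'E'
from m import *
c=load('w5'); o,_=rays(c,[0,0]); print('cam',o.round(4))
print('lid',onz(c,[321.5,264],.0809,True).round(4), 'lid bbox centre',)
# lid front edges: top row and bottom row of lid
for r in (231,298): print(r,onz(c,[321.5,r],.0809,True).round(4))
# black lid
g=c['img'].max(2); m=((g<75)).astype(np.uint8); m[:90]=0;m[190:]=0;m[:,:270]=0;m[:,370:]=0
cs,_=cv2.findContours(m,0,2); k=max(cs,key=cv2.contourArea); (u,v),r=cv2.minEnclosingCircle(k); print('black',u,v,r,onz(c,[u,v],.08,True).round(4))
for ce,s in blobs(c,'y',(250,0,400,100),500): print('ys',ce,onz(c,ce,.015,True).round(4))
t=load('t4')
for k in 'by':
  for ce,s in blobs(t,k,(200,110,460,290)): print(k,ce,s,onz(t,ce,.0923)[0].round(4),onz(t,ce,.015)[0].round(4))
im=cv2.imread('pics/w5.png')[180:310,260:390]; cv2.imwrite('pics/w5z.png',cv2.resize(im,None,fx=4.5,fy=4.5,interpolation=cv2.INTER_CUBIC))
im=cv2.imread('pics/t4.png')[170:250,260:380]; cv2.imwrite('pics/t4z.png',cv2.resize(im,None,fx=6,fy=6,interpolation=cv2.INTER_CUBIC))
E
```

```text
cam [0.5018 0.064  0.2242]
lid [[ 0.489  -0.0052  0.0809]] lid bbox centre
231 [[0.4922 0.0126 0.0809]]
298 [[ 0.4852 -0.0256  0.0809]]
black 321.27117919921875 138.2237091064453 39.758968353271484 [[0.5003 0.0569 0.08  ]]
ys [321.4  41.3] [[0.5118 0.1193 0.015 ]]
y [285.8 213.9] [280, 208, 12, 12, 111] [0.5037 0.1135 0.0923] [0.5137 0.119  0.015 ]
y [222.6 253.5] [217, 248, 12, 12, 115] [0.3816 0.3036 0.0923] [0.3855 0.3186 0.015 ]
```

View pics/w5z.png

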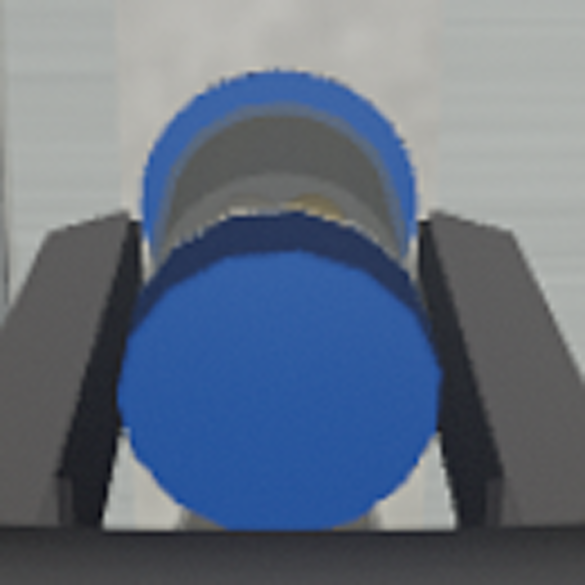

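View pics/t4z.png

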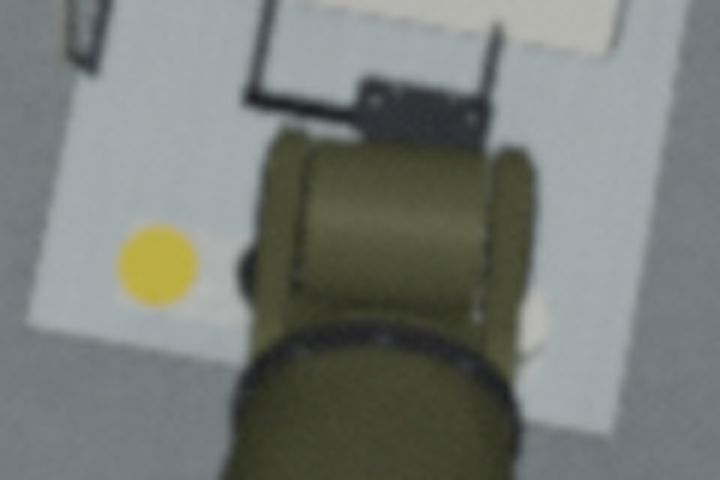

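The crescent between the spot's edge (row 195) and the pot's base (rows 202–205) is about 5 mm where it should be 3 mm. So the pot sits about 2 mm too far towards -y, and I'll nudge it.

Emit:
{"api": "play_rows", "payload": {
  "deltas": [
    [[-1, 0, 0, 0, 0, 0, 30], [0, 0, -2, 0, 0, 0, 30], [0, 0, 0, 0, 0, 0, 30], [1, 0, 0, 0, 0, 0, 30], [0, 0, 0, 0, 0, 0, 30], [0, 0, 0, 0, 0, 0, 30], [0, 0, 0, 0, 0, 0, 30]]
  ]
}}

```text
time_s: 8.25
ee_pos: [0.4893, -0.0046, 0.0444]
eef_rot: [-2.029, 1.571, 2.502]
force: [0.8, -0.2, -0.2]
grip_width: 0.0381
```

```bash
python3 - <<'E'
from m import *
from p import *
go([.4897,-.0050,.0443])
c=snap('wrist','w6')
print(c['img'][188:210,321].tolist())
for r in (194.7,202,205): print(onz(c,[322,r],.015,True).round(4))
im=cv2.imread('pics/w6.png')[180:310,260:390]; cv2.imwrite('pics/w6z.png',cv2.resize(im,None,fx=4.5,fy=4.5,interpolation=cv2.INTER_CUBIC))
E
```

```text
t 8.25 pos [ 0.4893 -0.0046  0.0444] w 0.0381 F [ 0.8 -0.2 -0.2] 
 rotvec [-0.0009 -0.      0.    ] d_now mm [0.1 0.5 0.3] d_aligned mm [0.1 0.5 0.3]
[[182, 181, 177], [181, 181, 176], [179, 179, 174], [178, 178, 173], [177, 177, 172], [177, 176, 171], [177, 177, 172], [178, 177, 172], [179, 179, 174], [184, 182, 175], [143, 149, 169], [54, 96, 165], [61, 101, 167], [58, 100, 166], [72, 103, 152], [87, 106, 136], [92, 106, 124], [92, 102, 113], [90, 90, 88], [90, 90, 90], [89, 90, 90], [89, 90, 90]]
[[0.4933 0.0172 0.015 ]]
[[0.4924 0.012  0.015 ]]
[[0.492  0.0099 0.015 ]]
```

View pics/w6z.png

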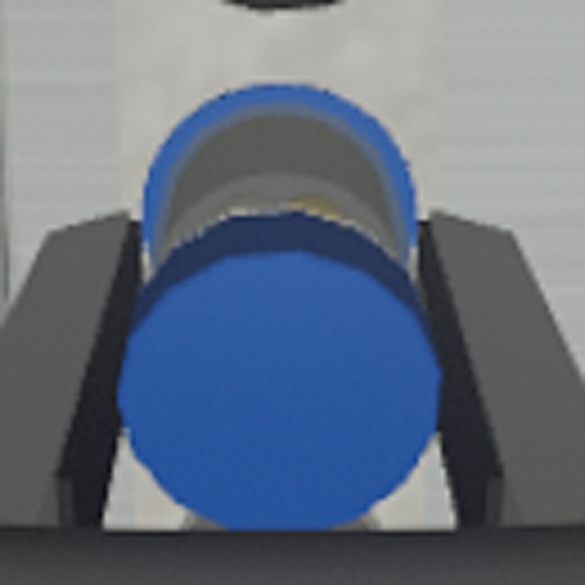

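The margin is now 2.9 mm and even all round. I'll release and lift.

Emit:
{"api": "play_rows", "payload": {
  "deltas": [
    [[0, 0, 0, 0, 0, 0, 39], [0, 0, 0, 0, 0, 0, 42], [0, 0, 0, 0, 0, 0, 50], [0, 0, 0, 0, 0, 0, 62], [0, 0, 0, 0, 0, 0, 62], [-10, 0, 0, 0, 0, 0, 62], [-30, 0, 0, 0, 0, 0, 62], [-40, 0, 0, 0, 0, 0, 62], [-40, 0, 0, 0, 0, 0, 70], [-35, 0, 0, 0, 0, 0, 80]]
  ]
}}

```text
time_s: 9.3
ee_pos: [0.4892, -0.0046, 0.2024]
eef_rot: [1.687, 1.569, -0.066]
force: [0.8, 0.5, 0.4]
grip_width: 0.0747
```

```bash
python3 - <<'E'
from m import *
from p import *
go([.383,.309,.2])
c=snap('wrist','w7')
for k in 'by':
  for ce,s in blobs(c,k,(0,0,640,400),50): print(k,ce,s,'z15',onz(c,ce,.015,True).round(4),'z80',onz(c,ce,.080,True).round(4))
E
```

```text
t 9.3 pos [ 0.4892 -0.0046  0.2024] w 0.0747 F [0.8 0.5 0.4] 
 rotvec [-0.0008 -0.0002 -0.0016] d_now mm [   2.2 -161.3 -289.2] d_aligned mm [   2.4 -161.  -289.3]
b [321.4 193.8] [304, 167, 36, 47, 1092] z15 [[ 0.4864 -0.0184  0.015 ]] z80 [[ 0.4891 -0.0035  0.08  ]]
b [592.2 215.9] [572, 195, 42, 44, 1437] z15 [[ 0.9344 -0.1372  0.015 ]] z80 [[ 0.8578 -0.1012  0.08  ]]
y [321.3  77. ] [303, 59, 37, 37, 1049] z15 [[0.5117 0.1196 0.015 ]] z80 [[0.5099 0.1101 0.08  ]]
y [175.1 309.4] [171, 285, 15, 46, 186] z15 [[ 0.231  -0.1567  0.015 ]] z80 [[ 0.2789 -0.1172  0.08  ]]
y [468.3 310.5] [459, 285, 14, 46, 172] z15 [[ 0.6771 -0.2413  0.015 ]] z80 [[ 0.646  -0.1869  0.08  ]]
```

View pics/w7.png

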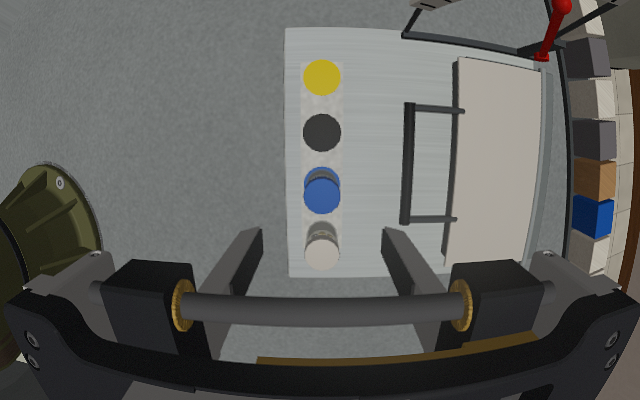

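Emit:
{"api": "play_rows", "payload": {
  "deltas": [
    [[0, -11, -19, 0, 0, 0, 80], [0, -20, -35, 0, 0, 0, 80], [0, -20, -35, 0, 0, 0, 80], [0, -20, -36, 0, 0, 0, 80], [0, -20, -36, 0, 0, 0, 80], [0, -20, -36, 0, 0, 0, 80], [0, -20, -36, 0, 0, 0, 80], [0, -20, -36, 0, 0, 0, 80], [0, -10, -20, 0, 0, 0, 80], [0, 0, 0, 0, 0, 0, 80]]
  ]
}}

```text
time_s: 10.35
ee_pos: [0.3823, 0.3107, 0.1998]
eef_rot: [2.975, 1.57, 1.225]
force: [0.9, -0.1, -0.3]
grip_width: 0.0799
```

Emit:
{"api": "play_rows", "payload": {
  "deltas": [
    [[0, 0, 0, 0, 0, 0, 80], [0, 0, 0, 0, 0, 0, 80]]
  ]
}}

```text
time_s: 10.55
ee_pos: [0.3836, 0.3079, 0.1996]
eef_rot: [1.39, 1.571, -0.364]
force: [1.1, -0.5, 0.6]
grip_width: 0.0796
```

```bash
python3 - <<'E'
from m import *
from p import *
c=load('w7'); print('black,blue,white lids',onz(c,[[321,132],[321.7,196],[321,252]],.08,True).round(4))
go([.383,.309,.2])
c=snap('wrist','w8')
for k in 'y':
  for ce,s in blobs(c,k,(0,0,640,400),300): print(k,ce,s,'z65',onz(c,ce,.065,True).round(4))
E
```

```text
black,blue,white lids [[ 0.4999  0.0571  0.08  ]
 [ 0.489  -0.0058  0.08  ]
 [ 0.4772 -0.0658  0.08  ]]
t 10.55 pos [0.3836 0.3079 0.1996] w 0.0796 F [ 1.1 -0.5  0.6] 
 rotvec [-0.0017  0.     -0.0002] d_now mm [-0.4 -0.8 -0.9] d_aligned mm [-0.4 -0.8 -0.9]
y [319.5 188.5] [302, 170, 36, 37, 1025] z65 [[0.3819 0.3121 0.065 ]]
```

View pics/w8.png

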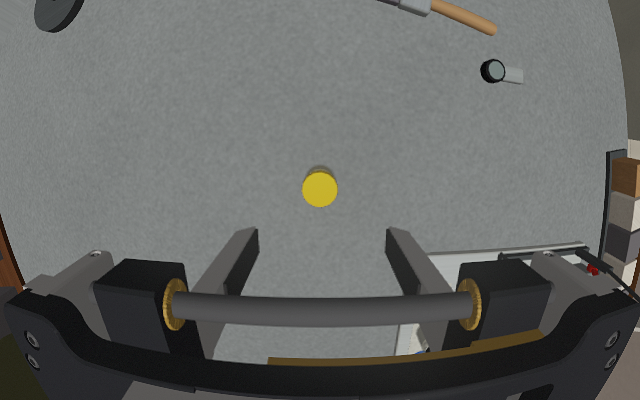

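The yellow pot's lid at (319.5,188.5) gives (0.382, 0.312) in the wrist view, against 0.309 for y from the top view. I'll aim at y = 0.3105 and grasp.

Emit:
{"api": "play_rows", "payload": {
  "deltas": [
    [[20, -1.5, -2.4, 0, 0, 0, 70], [30, 0, 0, 0, 0, 0, 70], [30, 0, 0, 0, 0, 0, 70], [30, 0, 0, 0, 0, 0, 70], [30, 0, 0, 0, 0, 0, 70], [20, 0, 0, 0, 0, 0, 70], [11, 0, 0, 0, 0, 0, 70], [0, 0, 0, 0, 0, 0, 70], [0, 0, 0, 0, 0, 0, 55], [0, 0, 0, 0, 0, 0, 50]]
  ],
  "grip_force": 12
}}

```text
time_s: 11.6
ee_pos: [0.3829, 0.3117, 0.0296]
eef_rot: [2.361, 1.569, 0.608]
force: [1.0, -0.8, -0.6]
grip_width: 0.0573
```

Emit:
{"api": "play_rows", "payload": {
  "deltas": [
    [[0, 0, 0, 0, 0, 0, 44], [0, 0, 0, 0, 0, 0, 40], [0, 0, 0, 0, 0, 0, 36], [0, 0, 0, 0, 0, 0, 30], [0, 0, 0, 0, 0, 0, 30], [0, 0, 0, 0, 0, 0, 30], [0, 0, 0, 0, 0, 0, 30]]
  ],
  "grip_force": 15
}}

```text
time_s: 12.3
ee_pos: [0.3824, 0.3115, 0.0288]
eef_rot: [2.374, 1.57, 0.621]
force: [-1.1, -0.7, 5.9]
grip_width: 0.0377
```

Emit:
{"api": "play_rows", "payload": {
  "deltas": [
    [[-10, 0, 0, 0, 0, 0, 30], [-20, 0, 0, 0, 0, 0, 30], [-30, 0, 0, 0, 0, 0, 30], [-30, 0, 0, 0, 0, 0, 30], [-30, 0, 0, 0, 0, 0, 30], [0, 0, 0, 0, 0, 0, 30], [0, 0, 0, 0, 0, 0, 30]]
  ],
  "grip_force": 15
}}

```text
time_s: 13.0
ee_pos: [0.3822, 0.3114, 0.1487]
eef_rot: [2.321, 1.57, 0.569]
force: [-1.0, 0.4, -1.1]
grip_width: 0.0373
```

```bash
python3 - <<'E'
from m import *
from p import *
go([.5120,.1200,.149])
E
```

```text
t 13.0 pos [0.3822 0.3114 0.1487] w 0.0373 F [-1.   0.4 -1.1] 
 rotvec [-0.0008 -0.0005 -0.0005] d_now mm [ -0.3 162.3 164.7] d_aligned mm [ -0.3 162.2 164.8]
```

I'll move along y first to stay clear of the arc, then along x.

Emit:
{"api": "play_rows", "payload": {
  "deltas": [
    [[0, 0, 15, 0, 0, 0, 30], [0, 0, 30, 0, 0, 0, 30], [0, 0, 35, 0, 0, 0, 30], [0, 0, 35, 0, 0, 0, 30], [0, 0, 30, 0, 0, 0, 30], [0, 5, 15, 0, 0, 0, 30], [0, 20, 4, 0, 0, 0, 30], [0, 30, 0, 0, 0, 0, 30], [0, 30, 0, 0, 0, 0, 30], [0, 25, 0, 0, 0, 0, 30]]
  ]
}}

```text
time_s: 14.0
ee_pos: [0.4614, 0.1296, 0.147]
eef_rot: [-1.189, 1.568, -2.942]
force: [-0.7, 0.1, -1.5]
grip_width: 0.0379
```

Emit:
{"api": "play_rows", "payload": {
  "deltas": [
    [[0, 20, 0, 0, 0, 0, 30], [0, 15, 0, 0, 0, 0, 30], [0, 10, 0, 0, 0, 0, 30], [0, 7, 0, 0, 0, 0, 30], [0, 0, 0, 0, 0, 0, 30], [0, 0, 0, 0, 0, 0, 30], [0, 0, 0, 0, 0, 0, 30]]
  ]
}}

```text
time_s: 14.7
ee_pos: [0.5114, 0.121, 0.1485]
eef_rot: [-1.629, 1.571, 2.901]
force: [-0.4, -0.2, -0.6]
grip_width: 0.0378
```

```bash
python3 - <<'E'
from m import *
from p import *
go([.5120,.1200,.149])
c=snap('wrist','w9')
for ce,s in blobs(c,'y',(0,0,640,400),300): print(ce,s,onz(c,ce,.015,True).round(4))
E
```

```text
t 14.7 pos [0.5114 0.121  0.1485] w 0.0378 F [-0.4 -0.2 -0.6] 
 rotvec [-0.0005 -0.      0.0001] d_now mm [-0.5  0.7  0.8] d_aligned mm [-0.5  0.7  0.8]
[322.6 190.1] [302, 174, 42, 34, 1070] [[0.5125 0.1232 0.015 ]]
[321.7 261.5] [286, 225, 72, 73, 4088] [[0.4969 0.0433 0.015 ]]
```

View pics/w9.png

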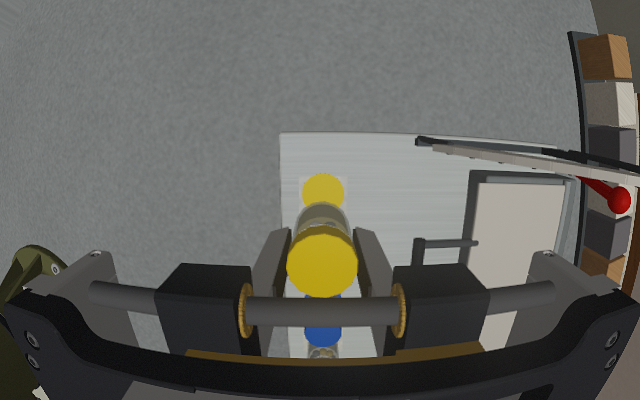

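Columns agree to within 1 px (spot at 322.6, lid at 321.7). I'll descend to just above the stage.

Emit:
{"api": "play_rows", "payload": {
  "deltas": [
    [[10, 0.5, 0, 0, 0, 0, 30], [20, 0, 0, 0, 0, 0, 30], [25, 0, 0, 0, 0, 0, 30], [22, 0, 0, 0, 0, 0, 30], [12, 0, 0, 0, 0, 0, 30], [7, 0, 0, 0, 0, 0, 30], [4, 0, 0, 0, 0, 0, 30], [2, 0, 0, 0, 0, 0, 30], [0, 0, 0, 0, 0, 0, 30], [0, 0, 0, 0, 0, 0, 30]]
  ]
}}

```text
time_s: 15.75
ee_pos: [0.5127, 0.1208, 0.047]
eef_rot: [1.963, 1.57, 0.21]
force: [-0.2, -0.6, -0.8]
grip_width: 0.0377
```

```bash
cat > cr.py <<'E'
import sys
from m import *
from p import *
go([.5120,.1200,.0443])
c=snap('wrist',sys.argv[1])
hsv=cv2.cvtColor(c['img'],cv2.COLOR_RGB2HSV)
for ce,s in blobs(c,'y',(260,100,390,300),100): print(ce,s)
print([(r,c['img'][r,321].tolist()) for r in range(185,212)])
for r in (190,194,198,202,206): print(r,onz(c,[322,r],.015,True).round(4))
im=cv2.imread(f'pics/{sys.argv[1]}.png')[180:310,260:390]; cv2.imwrite(f'pics/{sys.argv[1]}z.png',cv2.resize(im,None,fx=4.5,fy=4.5,interpolation=cv2.INTER_CUBIC))
E
python3 cr.py w10
```

```text
t 15.75 pos [0.5127 0.1208 0.047 ] w 0.0377 F [-0.2 -0.6 -0.8] 
 rotvec [-0.0008 -0.0004 -0.0009] d_now mm [ 2.7 -0.5  0.9] d_aligned mm [ 2.7 -0.5  0.9]
[318.6 209.9] [291, 197, 61, 36, 436]
[321.7 261.6] [286, 225, 72, 73, 4099]
[(185, [164, 168, 166]), (186, [164, 167, 166]), (187, [164, 167, 165]), (188, [164, 167, 166]), (189, [166, 169, 168]), (190, [163, 167, 165]), (191, [163, 166, 165]), (192, [163, 167, 165]), (193, [165, 169, 167]), (194, [165, 168, 168]), (195, [163, 166, 165]), (196, [154, 148, 112]), (197, [183, 165, 67]), (198, [190, 171, 51]), (199, [190, 170, 51]), (200, [187, 168, 54]), (201, [165, 150, 67]), (202, [143, 134, 82]), (203, [127, 120, 84]), (204, [108, 104, 81]), (205, [94, 92, 80]), (206, [97, 94, 81]), (207, [96, 94, 80]), (208, [96, 93, 79]), (209, [96, 93, 82]), (210, [97, 94, 80]), (211, [96, 93, 79])]
190 [[0.5172 0.1453 0.015 ]]
194 [[0.5167 0.1424 0.015 ]]
198 [[0.5162 0.1396 0.015 ]]
202 [[0.5157 0.1367 0.015 ]]
206 [[0.5151 0.1339 0.015 ]]
```

View pics/w10z.png

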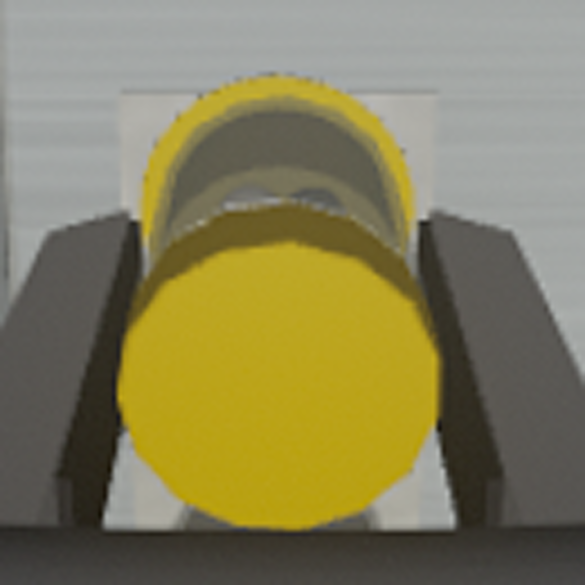

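Emit:
{"api": "play_rows", "payload": {
  "deltas": [
    [[1.5, -0.3, 0.4, 0, 0, 0, 30], [1, 0, 0, 0, 0, 0, 30], [0, 0, 0, 0, 0, 0, 30], [0, 0, 0, 0, 0, 0, 30], [0, 0, 0, 0, 0, 0, 30]]
  ]
}}

```text
time_s: 16.3
ee_pos: [0.512, 0.1204, 0.044]
eef_rot: [2.899, 1.571, 1.146]
force: [-0.1, -0.4, -0.7]
grip_width: 0.0374
```

```bash
python3 cr.py w11
```

```text
t 16.3 pos [0.512  0.1204 0.044 ] w 0.0374 F [-0.1 -0.4 -0.7] 
 rotvec [-0.0009 -0.     -0.    ] d_now mm [-0.3  0.   0.4] d_aligned mm [-0.3  0.   0.4]
[322.5 210.9] [291, 197, 62, 37, 432]
[321.7 261.5] [286, 225, 72, 73, 4097]
[(185, [163, 167, 166]), (186, [164, 167, 165]), (187, [162, 166, 165]), (188, [163, 167, 165]), (189, [165, 168, 166]), (190, [164, 167, 166]), (191, [160, 164, 163]), (192, [162, 166, 164]), (193, [165, 168, 167]), (194, [165, 168, 166]), (195, [164, 167, 166]), (196, [159, 164, 169]), (197, [183, 168, 103]), (198, [189, 169, 46]), (199, [189, 170, 50]), (200, [186, 167, 51]), (201, [165, 150, 67]), (202, [143, 133, 81]), (203, [125, 119, 83]), (204, [108, 104, 82]), (205, [94, 92, 81]), (206, [95, 93, 80]), (207, [96, 93, 81]), (208, [95, 92, 80]), (209, [97, 94, 81]), (210, [95, 92, 78]), (211, [96, 94, 80])]
190 [[0.5166 0.1455 0.015 ]]
194 [[0.5161 0.1428 0.015 ]]
198 [[0.5156 0.14   0.015 ]]
202 [[0.5151 0.1371 0.015 ]]
206 [[0.5146 0.1343 0.015 ]]
```

View pics/w11z.png

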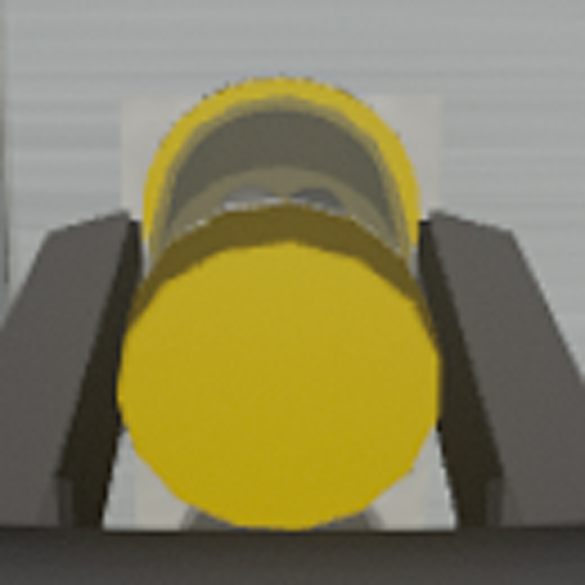

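Centred: the margin is 3.2 mm and the columns match. I'll release and retreat.

Emit:
{"api": "play_rows", "payload": {
  "deltas": [
    [[0, 0, 0, 0, 0, 0, 39], [0, 0, 0, 0, 0, 0, 42], [0, 0, 0, 0, 0, 0, 50], [0, 0, 0, 0, 0, 0, 62], [0, 0, 0, 0, 0, 0, 62], [-10, 0, 0, 0, 0, 0, 62], [-30, 0, 0, 0, 0, 0, 62], [-35, 0, 0, 0, 0, 0, 62], [-40, 0, 0, 0, 0, 0, 62], [-40, 0, 0, 0, 0, 0, 62]]
  ]
}}

```text
time_s: 17.35
ee_pos: [0.5117, 0.1203, 0.2013]
eef_rot: [2.017, 1.57, 0.264]
force: [1.0, -0.9, -0.1]
grip_width: 0.0619
```

Emit:
{"api": "play_rows", "payload": {
  "deltas": [
    [[0, 0, 15, 0, 0, 0, 62], [0, 0, 30, 0, 0, 0, 62], [0, 0, 35, 0, 0, 0, 62], [0, 0, 36, 0, 0, 0, 62], [0, 0, 0, 0, 0, 0, 62], [0, 0, 0, 0, 0, 0, 62]]
  ]
}}

```text
time_s: 17.95
ee_pos: [0.4908, 0.0057, 0.199]
eef_rot: [-2.736, 1.571, 1.793]
force: [-0.2, 1.1, -0.8]
grip_width: 0.062
```

```bash
python3 - <<'E'
from m import *
from p import *
go([.585,.0082,.149])
c=snap('wrist','w12')
snap('scene','s12')
E
```

```text
t 17.95 pos [0.4908 0.0057 0.199 ] w 0.062 F [-0.2  1.1 -0.8] 
 rotvec [-0.0025 -0.0001  0.0001] d_now mm [ 50.   92.2 -19.6] d_aligned mm [ 50.   92.2 -19.4]
```

View pics/w12.png

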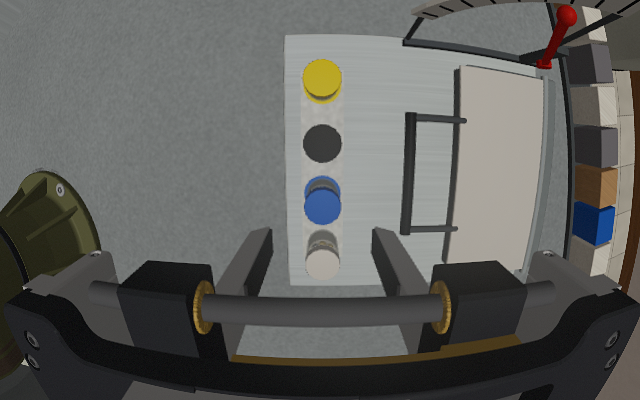

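View pics/s12.png

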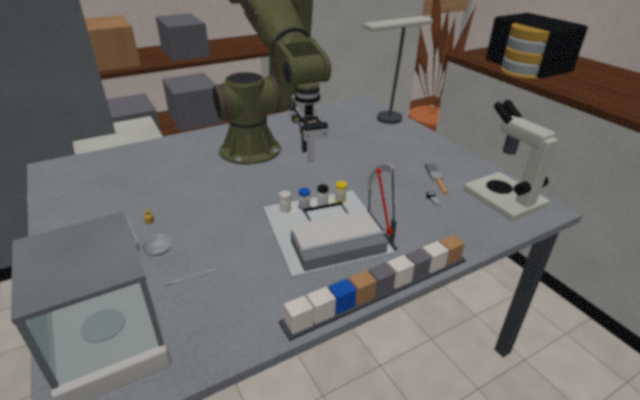

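The four lids stand in a straight row at (322,79), (322,143), (322,207) and (322,263). The bar runs from (411,113) to (405,234), and the red ball is at (567,14). Next I measure the bar and the marker.

```bash
cat > mk.py <<'E'
from m import *
from p import *
c=load('w12')
print('lids',onz(c,[[322,79],[322,143],[322,207],[322,263]],.08,True).round(4))
P=onz(c,[[411,113],[405.5,234]],.074,True); print('bar ends',P.round(4),'mid',P.mean(0).round(4),'len',np.linalg.norm(P[0]-P[1]).round(4))
yaw=YAW; X=np.array([np.cos(yaw),np.sin(yaw),0]);Y=np.array([-X[1],X[0],0])
rowc=np.array([.4964,.0244,0])-np.array([.0013,0,0]); bar=rowc+.09*X; print('bar from row',bar.round(4))
def ball(f,fish,box):
    c=load(f); hsv=cv2.cvtColor(c['img'],cv2.COLOR_RGB2HSV)
    m=cv2.inRange(hsv,(0,140,60),(8,255,255))|cv2.inRange(hsv,(174,140,60),(180,255,255))
    x0,y0,x1,y1=box; mm=np.zeros_like(m); mm[y0:y1,x0:x1]=m[y0:y1,x0:x1]
    k=np.ones((3,3),np.uint8)
    if fish: mm=cv2.morphologyEx(mm,cv2.MORPH_OPEN,cv2.getStructuringElement(2,(15,15)))
    ys,xs=np.nonzero(mm); 
    return c,mm,xs,ys
H=bar+.175*X+[0,0,.068]
for f,fish,box in (('w12',True,(540,0,600,60)),('s12',False,(365,155,400,245)),('scene0',False,(365,155,400,245)),('top0',False,(265,115,300,160))):
    c,mm,xs,ys=ball(f,fish,box)
    print(f,len(xs),'bbox',xs.min(),xs.max(),ys.min(),ys.max(),'mean',xs.mean(),ys.mean())
E
python3 mk.py; python3 - <<'E'
import cv2
im=cv2.imread('pics/s12.png')[150:250,350:410]; a=cv2.resize(im,None,fx=6,fy=6,interpolation=cv2.INTER_NEAREST)
im=cv2.imread('pics/top0.png')[115:190,262:322]; b=cv2.resize(im,(360,600),interpolation=cv2.INTER_NEAREST)
import numpy as np; cv2.imwrite('pics/red.png',np.hstack([a,b]))
E
```

```text
lids [[ 0.5116  0.1178  0.08  ]
 [ 0.5003  0.0569  0.08  ]
 [ 0.4887 -0.0058  0.08  ]
 [ 0.4774 -0.0668  0.08  ]]
bar ends [[ 0.5934  0.0717  0.074 ]
 [ 0.5712 -0.0537  0.074 ]] mid [0.5823 0.009  0.074 ] len 0.1274
bar from row [0.5836 0.0082 0.    ]
w12 363 bbox 556 576 5 27 mean 565.9504132231405 15.914600550964188
s12 113 bbox 377 392 169 234 mean 384.5221238938053 205.8495575221239
scene0 116 bbox 377 392 169 234 mean 384.6034482758621 206.11206896551724
top0 48 bbox 276 288 127 147 mean 282.1458333333333 137.33333333333334
```

View pics/red.png

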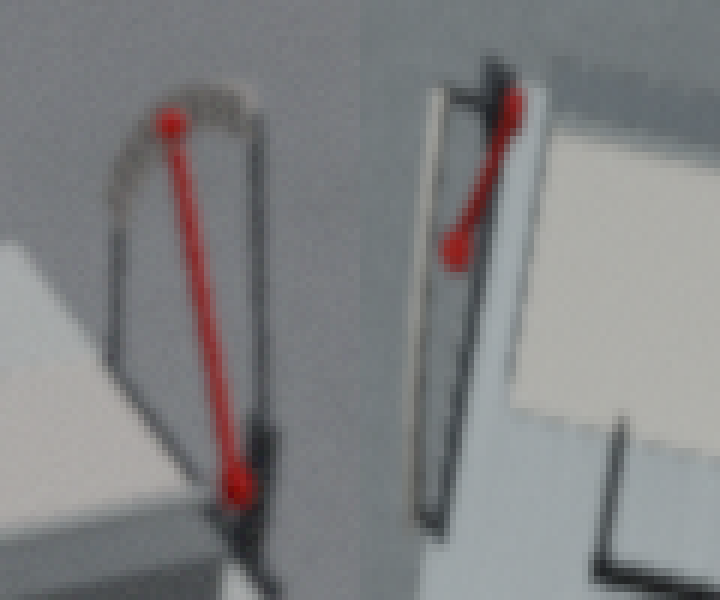

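```bash
cat > mk2.py <<'E'
from p import *
X=np.array([np.cos(YAW),np.sin(YAW),0]);Y=np.array([-X[1],X[0],0])
bar=np.array([.5832,.0085,0]); H=bar+.175*X+[0,0,.068]
obs=[('w12',True,(566,15.7)),('s12',False,(378,170.4)),('top0',False,(277.6,145.7))]
L=[]
for f,fi,uv in obs:
    o,d=rays(load(f),[uv],fi); d=d[0]/np.linalg.norm(d[0]); L.append((o,d))
    t=((H+.14*Y-o)@Y)/(d@Y); q=o+t*d-H; print(f,'on y=140: x',(-q@X).round(4),'z',q[2].round(4),'r',np.hypot(q@X,q[2]).round(4),'ang',np.arctan2(q[2],-q@X).round(4))
def tri(ls):
    A=sum(np.eye(3)-np.outer(d,d) for o,d in ls); b=sum((np.eye(3)-np.outer(d,d))@o for o,d in ls); return np.linalg.solve(A,b)
import itertools
for n in (2,3):
  for cmb in itertools.combinations(range(3),n):
    p=tri([L[i] for i in cmb]); q=p-H
    print([obs[i][0] for i in cmb],p.round(4),'x',(-q@X).round(4),'y',(q@Y).round(4),'z',q[2].round(4),'r',np.hypot(q@X,q[2]).round(4),'ang',np.arctan2(q[2],-q@X).round(4))
# hinge pivot of red arm
c=load('s12'); t=load('top0'); l=[]
for cc,uv in ((c,(389.2,231.2)),(t,(287,127.6))):
    o,d=rays(cc,[uv]); l.append((o,d[0]/np.linalg.norm(d[0])))
p=tri(l); q=p-H; print('pivot',p.round(4),q@X,q@Y,q[2])
E
python3 mk2.py
```

```text
w12 on y=140: x 0.0983 z 0.1458 r 0.1758 ang 0.9778
s12 on y=140: x 0.105 z 0.1436 r 0.1779 ang 0.9393
top0 on y=140: x 0.095 z 0.1445 r 0.1729 ang 0.9891
['w12', 's12'] [0.6816 0.131  0.2152] x 0.1002 y 0.1382 z 0.1472 r 0.1781 ang 0.9729
['w12', 'top0'] [0.6873 0.1327 0.2109] x 0.095 y 0.1409 z 0.1429 r 0.1716 ang 0.9842
['s12', 'top0'] [0.6849 0.1298 0.2169] x 0.0969 y 0.1377 z 0.1489 r 0.1776 ang 0.9941
['w12', 's12', 'top0'] [0.6838 0.131  0.2155] x 0.0981 y 0.1386 z 0.1475 r 0.1771 ang 0.9839
pivot [0.7836 0.1136 0.0711] 0.0031761413265827803 0.13951793372219357 0.0031078833120844335
```

The marker angle is about 0.98 rad from three views, with a radius of 177 mm against 175 expected. I'll refine it once the panel is up. Now I approach the bar.

Emit:
{"api": "play_rows", "payload": {
  "deltas": [
    [[0, 10, -3, 0, 0, 0, 50], [0, 20, -4, 0, 0, 0, 40], [0, 25, -5, 0, 0, 0, 40], [0, 20, -4, 0, 0, 0, 40], [10, 10, -3, 0, 0, 0, 40], [30, 5, 0, 0, 0, 0, 40], [30, 0, 0, 0, 0, 0, 40], [25, 0, 0, 0, 0, 0, 40], [0, 0, 0, 0, 0, 0, 40], [0, 0, 0, 0, 0, 0, 40]]
  ]
}}

```text
time_s: 19.05
ee_pos: [0.5836, 0.0093, 0.1044]
eef_rot: [2.645, 1.571, 0.893]
force: [0.4, -0.4, 0.8]
grip_width: 0.0401
```

```bash
python3 - <<'E'
from m import *
from p import *
go([.583,.0085,.052])
c=snap('wrist','w13')
E
```

```text
t 19.05 pos [0.5836 0.0093 0.1044] w 0.0401 F [ 0.4 -0.4  0.8] 
 rotvec [-0. -0. -0.] d_now mm [52.4 -0.4  0.9] d_aligned mm [52.4 -0.4  0.8]
```

View pics/w13.png

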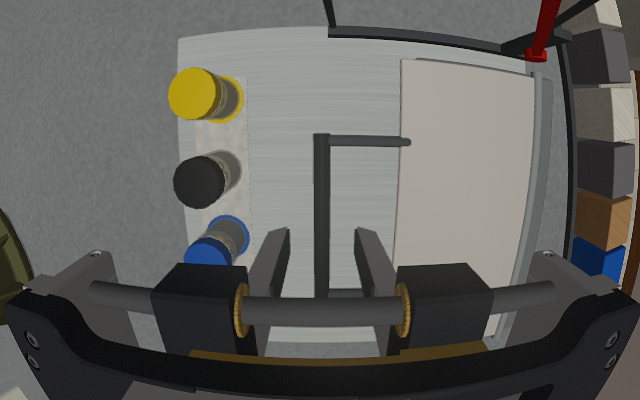

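The bar, at column 321, is centred between the fingers. I'll descend and pinch.

Emit:
{"api": "play_rows", "payload": {
  "deltas": [
    [[15, 0, 0, 0, 0, 0, 40], [20, 0, 0, 0, 0, 0, 40], [12, 0, 0, 0, 0, 0, 40], [5, 0, 0, 0, 0, 0, 40], [0, 0, 0, 0, 0, 0, 40], [0, 0, 0, 0, 0, 0, 25], [0, 0, 0, 0, 0, 0, 18], [0, 0, 0, 0, 0, 0, 12], [0, 0, 0, 0, 0, 0, 8], [0, 0, 0, 0, 0, 0, 5]]
  ],
  "grip_force": 25
}}

```text
time_s: 20.1
ee_pos: [0.5833, 0.0087, 0.0523]
eef_rot: [1.684, 1.57, -0.069]
force: [0.5, -0.2, 2.3]
grip_width: 0.011
```

Emit:
{"api": "play_rows", "payload": {
  "deltas": [
    [[0, 0, 0, 0, 0, 0, 5], [0, 0, 0, 0, 0, 0, 5], [0, 0, 0, 0, 0, 0, 5], [0, 0, 0, 0, 0, 0, 5]]
  ],
  "grip_force": 30
}}

```text
time_s: 20.5
ee_pos: [0.5833, 0.0086, 0.0523]
eef_rot: [1.657, 1.57, -0.096]
force: [2.0, 0.3, 4.4]
grip_width: 0.0106
```

```bash
python3 - <<'E'
from m import *
from p import *
go([.583,.0085,.052])
print(ctrl.get_obs()['moment'])
E
```

```text
t 20.5 pos [0.5833 0.0086 0.0523] w 0.0106 F [2.  0.3 4.4] 
 rotvec [-0.0008 -0.0001 -0.0009] d_now mm [ 0.3 -0.2  0.2] d_aligned mm [ 0.3 -0.2  0.2]
[-0.05885594 -0.4089709   0.01100685]
```

```bash
python3 -c "
import numpy as np
t=np.r_[0,.03,.09,.17,.25,.33,.41,.49,.57,.65,.73,.80,.86,.91,.94]
x=175*(1-np.cos(t));z=175*np.sin(t)
for i in range(1,len(t)):print(t[i],round(-(z[i]-z[i-1]),1),round(x[i]-x[i-1],1))
print(z[-1],x[-1])"
```

```text
0.03 -5.2 0.1
0.09 -10.5 0.6
0.17 -13.9 1.8
0.25 -13.7 2.9
0.33 -13.4 4.0
0.41 -13.0 5.1
0.49 -12.6 6.1
0.57 -12.1 7.1
0.65 -11.5 8.0
0.73 -10.8 8.9
0.8 -8.8 8.5
0.86 -7.1 7.7
0.91 -5.5 6.8
0.94 -3.2 4.2
141.322667570895 71.7870956195578
```

Emit:
{"api": "play_rows", "payload": {
  "deltas": [
    [[-5.2, 0.1, 0, 0, 0, 0, 5], [-10.5, 0.6, 0, 0, 0, 0, 5], [-13.9, 1.8, 0, 0, 0, 0, 5], [-13.7, 2.9, 0, 0, 0, 0, 5], [-13.4, 4.0, 0, 0, 0, 0, 5], [-13.0, 5.1, 0, 0, 0, 0, 5]]
  ],
  "grip_force": 30
}}

```text
time_s: 21.1
ee_pos: [0.5976, 0.0057, 0.1215]
eef_rot: [1.077, 1.57, -0.676]
force: [14.0, -3.2, -10.3]
grip_width: 0.0111
```

```bash
python3 - <<'E'
from p import *
go([.583,.0085,.052])
E
```

```text
t 21.1 pos [0.5976 0.0057 0.1215] w 0.0111 F [ 14.   -3.2 -10.3] 
 rotvec [-0.001   0.0003 -0.0006] d_now mm [ 69.5 -14.9  -0.1] d_aligned mm [ 69.5 -14.9  -0.1]
```

Emit:
{"api": "play_rows", "payload": {
  "deltas": [
    [[-12.6, 6.3, 0, 0, 0, 0, 5], [-12.1, 7.2, 0, 0, 0, 0, 5], [-11.5, 8.1, 0, 0, 0, 0, 5], [-10.8, 9.0, 0, 0, 0, 0, 5], [-8.8, 8.5, 0, 0, 0, 0, 5], [-7.1, 7.7, 0, 0, 0, 0, 5], [-5.5, 6.8, 0, 0, 0, 0, 5], [-3.2, 4.2, 0, 0, 0, 0, 5], [0, 0, 0, 0, 0, 0, 5], [0, 0, 0, 0, 0, 0, 5]]
  ],
  "grip_force": 30
}}

```text
time_s: 22.1
ee_pos: [0.6531, -0.0045, 0.1937]
eef_rot: [-1.374, 1.568, -3.126]
force: [-9.2, -1.2, 9.3]
grip_width: 0.0111
```

```bash
python3 - <<'E'
from p import *
go([.5833,.0086,.0523])
snap('scene','s14');snap('wrist','w14');snap('top','t14')
im=cv2.imread('pics/s14.png')[130:270,270:420]; cv2.imwrite('pics/s14z.png',cv2.resize(im,None,fx=4.2,fy=4.2,interpolation=cv2.INTER_CUBIC))
E
```

```text
t 22.1 pos [ 0.6531 -0.0045  0.1937] w 0.0111 F [-9.2 -1.2  9.3] 
 rotvec [-0.0009  0.0005  0.0025] d_now mm [141.6 -70.7  -0.3] d_aligned mm [141.4 -71.   -0.3]
```

View pics/s14z.png

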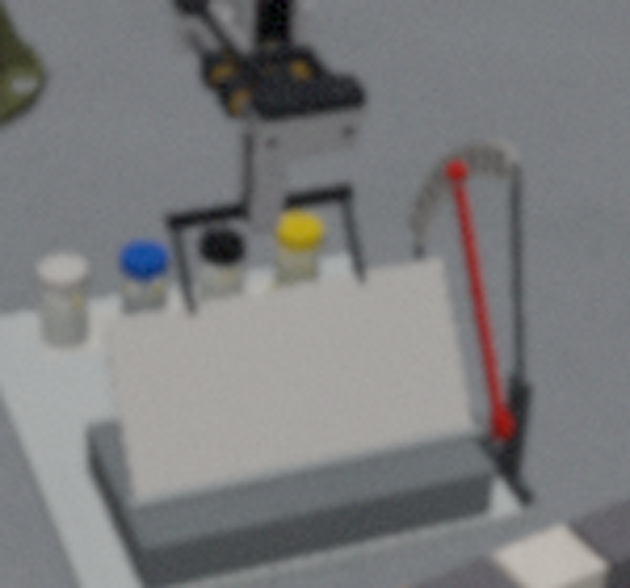

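View pics/w14.png

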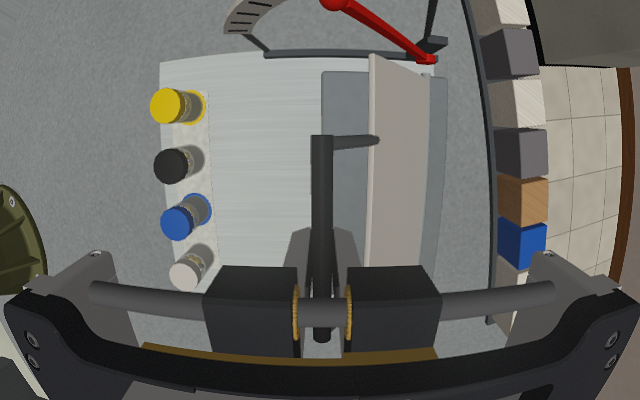

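The panel is up and held at about 0.94 rad by kinematics (rise 141.4 mm). Extending the bar towards the ball passes just below it in the scene view, so I'll compare the two within the same images.

```bash
cat > cmp.py <<'E'
import sys
from p import *
tag=sys.argv[1]; th0=float(sys.argv[2])
X=np.array([np.cos(YAW),np.sin(YAW),0]);Y=np.array([-X[1],X[0],0]);Z=np.array([0,0,1.])
H=np.array([.5833,.0086,.068])+.175*X
P=lambda th,y,r=.175:H+y*Y+r*(-np.cos(th)*X+np.sin(th)*Z)
c=load('s'+tag)
print('pred bar ends',proj(c,[P(th0,-.065),P(th0,.065)]).round(2))
for th in (.9,.94,.98,1.02): print(th,'ball pred',proj(c,[P(th,.14)]).round(2),'-y bar end',proj(c,[P(th,-.065)]).round(2))
print('pivot pred',proj(c,[H+.14*Y]).round(2))
img=c['img'].astype(int); hsv=cv2.cvtColor(c['img'],cv2.COLOR_RGB2HSV)
m=cv2.inRange(hsv,(0,140,60),(8,255,255))|cv2.inRange(hsv,(174,140,60),(180,255,255))
ys,xs=np.nonzero(m[160:178,365:395]); print('red px top rows',[(r+160,(xs[ys==r]+365).tolist()) for r in range(18)])
# bar dark centroid per column (right of and left of fingers)
g=img.max(2)
for u in list(range(311,328,2))+list(range(340,354,2)):
    col=g[172:190,u]; w=np.clip(110-col,0,None); 
    if w.sum()>30: print(u,round((w*np.arange(172,190)).sum()/w.sum(),2),end='; ')
im=cv2.imread(f'pics/s{tag}.png')[160:200,300:400]; cv2.imwrite(f'pics/s{tag}q.png',cv2.resize(im,None,fx=8,fy=8,interpolation=cv2.INTER_NEAREST))
E
python3 cmp.py 14 .938
```

```text
pred bar ends [[310.43 183.09]
 [354.16 175.56]]
0.9 ball pred [[377.3  171.74]] -y bar end [[309.84 183.37]]
0.94 ball pred [[378.25 171.4 ]] -y bar end [[310.46 183.08]]
0.98 ball pred [[379.24 171.16]] -y bar end [[311.11 182.89]]
1.02 ball pred [[380.25 171.01]] -y bar end [[311.79 182.8 ]]
pivot pred [[389.57 231.27]]
red px top rows [(160, []), (161, []), (162, []), (163, []), (164, []), (165, []), (166, []), (167, []), (168, []), (169, [377, 378, 379]), (170, [377, 378, 379, 380]), (171, [377, 378, 379, 380]), (172, [377, 378, 379]), (173, []), (174, []), (175, [379]), (176, [379]), (177, [379])]
311 183.67; 313 183.53; 315 181.7; 317 183.37; 319 184.68; 321 184.44; 323 184.44; 325 184.37; 327 182.06; 340 177.24; 342 176.97; 344 176.64; 346 176.33; 348 176.07; 350 175.9; 352 178.32;
```

View pics/s14q.png

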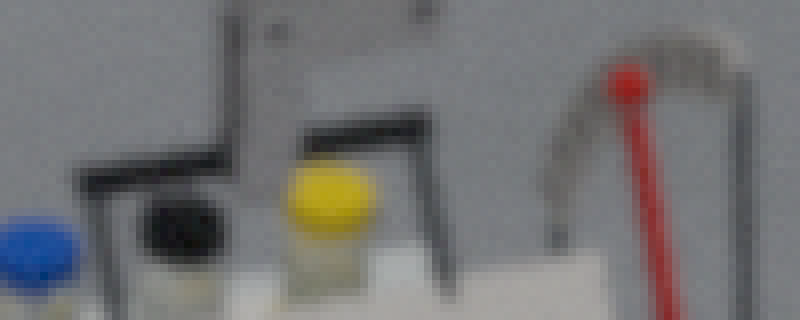

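```bash
cat > tri.py <<'E'
from p import *
X=np.array([np.cos(YAW),np.sin(YAW),0]);Y=np.array([-X[1],X[0],0])
H=np.array([.5833,.0086,.068])+.175*X
L=[]
for f in ('w3','w7','w9','w12','w14'):
    c=load(f); hsv=cv2.cvtColor(c['img'],cv2.COLOR_RGB2HSV)
    m=cv2.inRange(hsv,(0,140,40),(8,255,255))|cv2.inRange(hsv,(172,140,40),(180,255,255))
    n,l,s,ce=cv2.connectedComponentsWithStats(m); i=1+np.argmax(s[1:,4]); m=(l==i).astype(np.uint8)
    d=cv2.distanceTransform(cv2.copyMakeBorder(m,1,1,1,1,cv2.BORDER_CONSTANT,value=0),cv2.DIST_L2,5)[1:-1,1:-1]
    _,r,_,uv=cv2.minMaxLoc(d); w=np.argwhere(d>r-.7); uv=w.mean(0)[::-1]
    o,dd=rays(c,[uv],True); dd=dd[0]
    print(f,s[i].tolist(),'ball',uv.round(1),'r',round(r,1))
    L.append((f,o,dd))
def tri(ls):
    A=sum(np.eye(3)-np.outer(d,d) for _,o,d in ls); b=sum((np.eye(3)-np.outer(d,d))@o for _,o,d in ls); return np.linalg.solve(A,b)
def rep(n,ls):
    q=tri(ls)-H; print(n,'x',(-q@X).round(4),'y',(q@Y).round(4),'z',q[2].round(4),'r',np.hypot(q@X,q[2]).round(4),'ang',np.arctan2(q[2],-q@X).round(4))
D={f:(f,o,d) for f,o,d in L}
for s in (('w9','w12'),('w9','w7'),('w9','w7','w12')): rep(s,[D[k] for k in s])
t=load('top0'); o,d=rays(t,[(277.6,145.7)]); T=('t',o,d[0]/np.linalg.norm(d[0])); rep('w9+top',[D['w9'],T]); rep('all+top',[D['w9'],D['w12'],D['w7'],T])
E
python3 tri.py; python3 - <<'E'
import cv2,numpy as np
a=cv2.imread('pics/w9.png')[130:260,540:640];b=cv2.imread('pics/w12.png')[0:130,520:620]
cv2.imwrite('pics/rb.png',cv2.resize(np.hstack([a,b]),None,fx=4,fy=4))
E
```

```text
w3 [561, 0, 46, 52, 766] ball [585.5  20.6] r 6.6
w7 [534, 0, 38, 62, 817] ball [561.4   7.2] r 8.0
w9 [576, 176, 55, 38, 821] ball [618.6 199.3] r 11.8
w12 [536, 5, 41, 64, 904] ball [566.2  15.8] r 9.8
w14 [319, 0, 117, 65, 1559] ball [355.6  10.2] r 7.8
('w9', 'w12') x 0.0972 y 0.1403 z 0.145 r 0.1745 ang 0.9801
('w9', 'w7') x 0.0943 y 0.1396 z 0.1425 r 0.1709 ang 0.9859
('w9', 'w7', 'w12') x 0.0957 y 0.14 z 0.1435 r 0.1725 ang 0.9827
w9+top x 0.0949 y 0.14 z 0.1435 r 0.172 ang 0.9866
all+top x 0.095 y 0.1401 z 0.143 r 0.1717 ang 0.9844
```

View pics/rb.png

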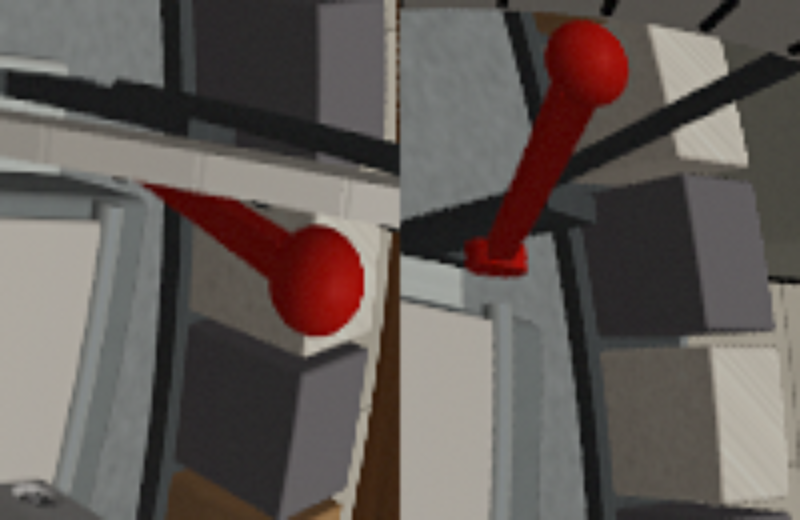

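The cleanest pair (w9 and w12) gives r = 174.5 mm, y = 140.3 mm and an angle of 0.980 rad, all matching the stated geometry. I'll move the remaining 0.04 rad.

Emit:
{"api": "play_rows", "payload": {
  "deltas": [
    [[-1.5, 2.0, 0, 0, 0, 0, 5], [-1.5, 2.2, 0, 0, 0, 0, 5], [-1.2, 1.8, 0, 0, 0, 0, 5], [0, 0, 0, 0, 0, 0, 5], [0, 0, 0, 0, 0, 0, 5], [0, 0, 0, 0, 0, 0, 5]]
  ],
  "grip_force": 30
}}

```text
time_s: 22.85
ee_pos: [0.659, -0.0055, 0.1978]
eef_rot: [-1.373, 1.568, -3.125]
force: [-8.0, -1.3, 9.3]
grip_width: 0.0112
```

```bash
python3 - <<'E'
from p import *
go([.5833,.0086,.0523])
o=ctrl.get_obs(); d=o['ee_pos']-[.5833,.0086,.0523]; X=np.array([np.cos(YAW),np.sin(YAW),0])
print('kin ang',np.arctan2(d[2],.175-d@X), np.hypot(d[2],.175-d@X))
c=snap('wrist','w15');snap('scene','s15');snap('top','t15')
E
python3 cmp.py 15 .98
```

```text
t 22.85 pos [ 0.659  -0.0055  0.1978] w 0.0112 F [-8.  -1.3  9.3] 
 rotvec [-0.0009  0.0005  0.0026] d_now mm [145.7 -76.6  -0.3] d_aligned mm [145.5 -77.   -0.3]
kin ang 0.9778598602206804 0.17541887208774762
pred bar ends [[311.11 182.89]
 [355.07 175.32]]
0.9 ball pred [[377.3  171.74]] -y bar end [[309.84 183.37]]
0.94 ball pred [[378.25 171.4 ]] -y bar end [[310.46 183.08]]
0.98 ball pred [[379.24 171.16]] -y bar end [[311.11 182.89]]
1.02 ball pred [[380.25 171.01]] -y bar end [[311.79 182.8 ]]
pivot pred [[389.57 231.27]]
red px top rows [(160, []), (161, []), (162, []), (163, []), (164, []), (165, []), (166, []), (167, []), (168, []), (169, [377, 378, 379]), (170, [377, 378, 379, 380]), (171, [377, 378, 379, 380]), (172, [377, 378, 379]), (173, []), (174, []), (175, [379]), (176, [379]), (177, [379])]
311 182.88; 313 183.97; 315 181.79; 317 183.26; 319 184.63; 321 184.42; 323 184.41; 325 184.3; 327 182.77; 340 177.16; 342 176.98; 344 176.7; 346 176.36; 348 175.98; 350 175.6; 352 176.74;
```

View pics/w15.png

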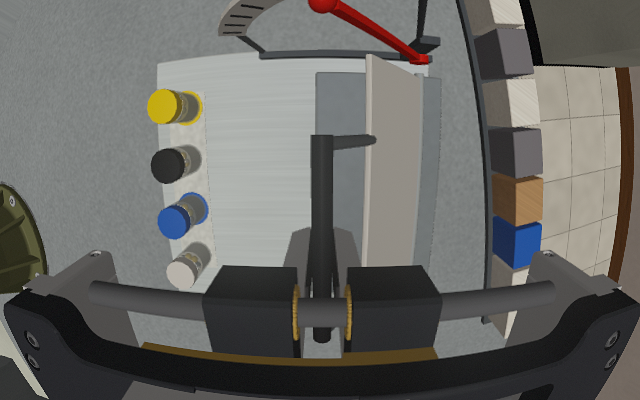

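View pics/t15.png

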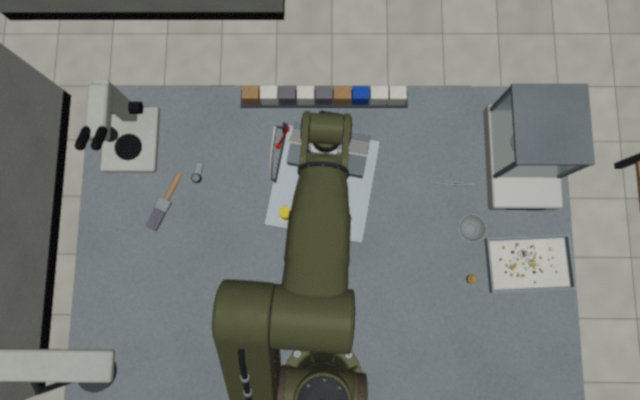

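In w15 the bar's axis (column about 322) points at the red ball (column about 322). I'll quantify this.

```bash
python3 - <<'E'
from p import *
X=np.array([np.cos(YAW),np.sin(YAW),0]);Y=np.array([-X[1],X[0],0]);H=np.array([.5833,.0086,.068])+.175*X
c=load('w15'); hsv=cv2.cvtColor(c['img'],cv2.COLOR_RGB2HSV)
m=cv2.inRange(hsv,(0,140,40),(8,255,255))|cv2.inRange(hsv,(172,140,40),(180,255,255))
for r in range(0,18,2): 
    x=np.nonzero(m[r,290:380])[0]+290; print(r,(x.min(),x.max()) if len(x) else None,end=' ')
pts=[]
for r in range(0,14):
    x=np.nonzero(m[r,290:380])[0]+290
    if len(x): pts.append((x.min(),r))
for u in range(312,326):
    y=np.nonzero(m[:30,u])[0]
    if len(y): pts.append((u,y.max()))
pts=np.array(sorted(set(pts)),float); A=np.c_[2*pts,np.ones(len(pts))]; s=np.linalg.lstsq(A,(pts**2).sum(1),rcond=None)[0]; print('\nball circle',s[:2],np.sqrt(s[2]+s[:2]@s[:2]))
g=c['img'].max(2)
for r in (150,170,190,210): x=np.nonzero(g[r,300:345]<85)[0]+300; print(r,x.min(),x.max(),end=' | ')
o,d=rays(c,[s[:2],(371,54)],True)
for k,y in ((0,.14),):
    t=((H+y*Y-o)@Y)/(d[k]@Y); q=o+t*d[k]-H; print('\nball: x',-q@X,'z',q[2],np.arctan2(q[2],-q@X))
    t=(.175*np.sin(.98)+H[2]-o[2])/d[k][2]; q=o+t*d[k]-H; print('at bar height: x',-q@X,'y',q@Y,'TCP x',(-(ctrl.get_obs()['ee_pos']-H)@X))
E
```

```text
0 (np.int64(308), np.int64(339)) 2 (np.int64(309), np.int64(342)) 4 (np.int64(309), np.int64(346)) 6 (np.int64(310), np.int64(349)) 8 (np.int64(311), np.int64(352)) 10 (np.int64(314), np.int64(355)) 12 (np.int64(318), np.int64(358)) 14 (np.int64(334), np.int64(361)) 16 (np.int64(337), np.int64(365)) 
ball circle [323.8665713   -3.57376005] 16.43651889277447
150 311 333 | 170 312 332 | 190 311 332 | 210 312 332 | 
ball: x 0.09696074858450651 z 0.15053037146222092 0.9985605007606182
at bar height: x 0.09693711022638152 y 0.1422369901477115 TCP x 0.09804021876046744
```

The ball sits about 1 mm nearer the hinge than the bar, which is 0.007 rad. I'll make a tiny trim.

Emit:
{"api": "play_rows", "payload": {
  "deltas": [
    [[-0.8, 0.6, 0, 0, 0, 0, 5], [0, 0, 0, 0, 0, 0, 5], [0, 0, 0, 0, 0, 0, 5], [0, 0, 0, 0, 0, 0, 5], [0, 0, 0, 0, 0, 0, 5], [0, 0, 0, 0, 0, 0, 5]]
  ],
  "grip_force": 30
}}

```text
time_s: 23.6
ee_pos: [0.6596, -0.0057, 0.1982]
eef_rot: [-1.382, 1.568, -3.135]
force: [-7.1, -0.5, 6.3]
grip_width: 0.011
```

```bash
python3 - <<'E'
from p import *
go([.5833,.0086,.0523])
for i in range(2):
  o=ctrl.get_obs(); d=o['ee_pos']-[.5833,.0086,.0523]; X=np.array([np.cos(YAW),np.sin(YAW),0])
  print('kin ang',np.arctan2(d[2],.175-d@X), np.hypot(d[2],.175-d@X),np.abs(o['joint_vel']).max())
  c=snap('scene','s16')
im=cv2.imread('pics/s16.png')[130:270,270:420]; cv2.imwrite('pics/s16z.png',cv2.resize(im,None,fx=4.2,fy=4.2,interpolation=cv2.INTER_CUBIC))
E
```

```text
t 23.6 pos [ 0.6596 -0.0057  0.1982] w 0.011 F [-7.1 -0.5  6.3] 
 rotvec [-0.0009  0.0005  0.0029] d_now mm [146.2 -77.2  -0.3] d_aligned mm [145.9 -77.6  -0.3]
kin ang 0.9821810084257565 0.1754707589842235 0.0018384221338771328
kin ang 0.9822471690132469 0.1754731471730855 0.0012541913404862674
```

View pics/s16z.png

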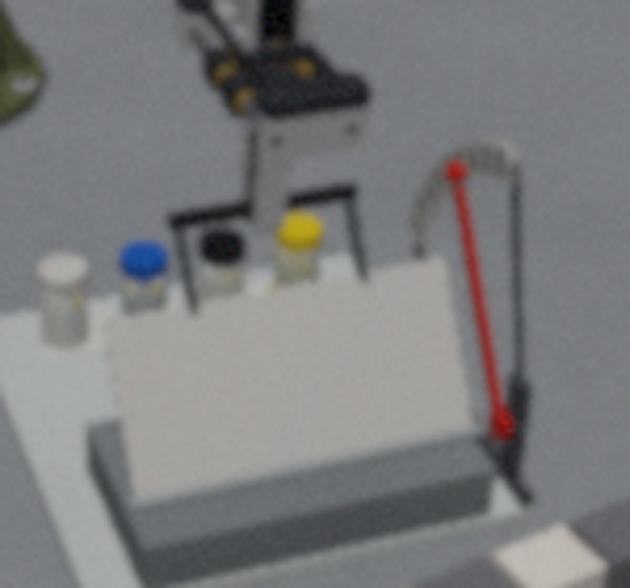

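The panel is held steady at 0.982 rad, its bar in line with the red ball. All four pots stand upright in a row, so I'm handing in.

```bash
python3 -c "
from station import hand_in; print(hand_in())"
```

```text
the job is handed in; nothing more can be done
None
```

The job is handed in. Both pots are on their spots, and the panel is held up by its bar at the red marker's angle. It took about 24 s of the 72 s allowed.

- **Pots:** in the last wrist view before each release, the gap between pot and spot edge was 2.9 mm for blue and 3.2 mm for yellow, where 3 mm is ideal. Afterwards the four lids lay in one straight line about 62–64 mm apart, against 64 mm stated. The later pictures show all four pots upright. I had to nudge the blue pot 2 mm before letting it go.
- **Panel angle:** the arm's own position puts the panel at 0.982 rad, steady, with a grip force setting of 30 N. The two clearest wrist pictures put the marker at 0.980 rad.
- **Where the checks disagreed:** comparing bar and ball in the wrist view suggested 0.985, and other view combinations ranged from about 0.965 to 0.994. The scene camera is the least sensitive to this angle. One partly cut-off view of the ball read 0.999.
- **Forces:** about 10 N remains at the wrist from the panel pressing on the gripper. The largest wrist force I read between moves was about 18 N, well under the 120 N limit.

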